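# Clamp the toggle switch board onto the sensory shelf

## Robot

A 6-joint arm with a two-finger parallel gripper is mounted at the origin on the work surface. World frame = base frame: x ahead of the robot, y to its left, z up, the work surface at z = 0. Lengths are in m, angles in rad, forces in N, time in s.
With the tool pointing down it reaches from about 0.425 to 0.925 m from the base axis. Payload 12.5 kg.
Tool frame: the origin (TCP) lies at the very end of the fingers, on their centre line; the grasp point (between the pads) lies robot.pinch_z behind it (robot.pinch_z is the distance from the TCP to the grasp point, in m); z points along the fingers, y is the direction in which the jaws open and shut (so a half turn about z gives the same grasp; the last joint's range is limited). The gripper opens to 85 mm and grips with 20 to 120 N. Pads are 22 mm wide; open, the fingers measure 114 mm over their backs; the gripper's body (76 mm by 85 mm) begins 54 mm behind the grasp point. The pads swing forward as they close: fully open they stand 13 mm farther back than shut.
Start: joints at [1.008, 0.491, 1.559, -0, 1.092, -0.106], TCP at [0.276, 0.561, 0.231] pointing down, gripper open.
Joint ranges: [-3.1, 3.1], [-0.84, 2.19], [0.05, 2.79], [-1.13, 4.28], [0.06, 2.93], [-2.69, 2.69]. Speed limits (rad/s): [2.22, 2.22, 2.79, 3.14, 3.14, 3.14].

## Interface

Orientations are given as a rotation vector (axis times angle).
In Python, from plant import get_state, get_image, camera_params, workorder, robot gives the robot as it stands.
- The arm moves only by the tool play_rows, never from a script. Its argument "commands" is a list of rows, each an object of numbers: "rx", "ry", "rz": the turn, a rotation vector about the tool's x, y, z in rad; "x", "y", "z": the shift along the tool's x, y, z in mm; "fingers": the closure in counts, from 0 (fully open) to 255 (shut). In form: [{"rx": .., "ry": .., "rz": .., "x": .., "y": .., "z": .., "fingers": ..}, ...]. A call has exactly 8 rows; each row shifts and turns the pose as measured when the row begins, along the tool's axes as they then stand; what a row does not reach is not made up. A row lasts 1/8 s, in which the tool goes at most 62.5 mm and 10.7 degrees, less where a joint would pass 70% of its speed; a pose out of reach is approached as far as the arm can. A call is refused whole if a number of a shift passes 62.5 or a number of a turn 0.188, either way. A call with a gripper value outside its range is refused whole. The fingers move at their own pace and stop on an object; the grip force is fixed at half the most. Time passes only in rows, so rows that do not move let the fingers close, or fill a call up. It gives the time, the measured TCP pose, the force and the opening at its end, in the units of the state.
- get_state(): the state, without advancing time (a new reading comes with each control period).
- get_image(name): name is "scene" or "top"; returns (picture, depth): 400x640x3 uint8, blue, green, red; 400x640 float32, m along the optical axis (not along the pixel's ray), 0 where there is no reading.
- camera_params(name): a dict with "vfov" (degrees; the focal length in pixels is half the picture's height over the tangent of half this angle, whatever the lens; pixels are square), "cx", "cy" (the principal point, pixels), "R" (3x3) and "t" (3): a world point X has camera coordinates R X + t. Camera axes: x right, y down, z forward; pixel columns grow to the right and rows downward; lengths in m; the calibration is good to about 2 mm. A picture is of the moment at which its call begins. camera_params takes no time and is no camera call.
- workorder.sign_off(): hands the job in, once; it reports no verdict.
The state is a dict: "t": time; "joints": joint angles; "joint_velocities": joint speeds; "joint_efforts": joint torques, N m; "tool_pos": TCP position; "tcp_rot": TCP orientation; "wrist_force": force on the tool from outside, world axes, zero at the start; "wrist_torque": the same for the moment, N m; "grip_width": opening from 0.0 (shut) to 1.0 (fully open).
Only numpy, scipy, OpenCV 4.12 (cv2) and the standard library are available. Lean on these libraries where they do the work, as an engineer would, in place of code of your own. Each camera call takes 0.05 s, during which the arm holds its last target.

## Task

Slide the green toggle switch board along the shelf into the aluminium clamp, tongue first, until it is home against the back stop. Then turn the knurled thumbscrew clockwise until its rubber foot seats on the tongue and the resistance rises, and stop there: finger-tight so that the board is held fast, but never forced, as the plastic cracks. Leave the other things on the shelf where they are.

Things in the scene. Friction and masses are not known exactly. Their poses are not given: they have to be found in the camera images.
- clamp: Fixed aluminium bridge clamp; place and yaw (up to 0.3 rad) vary. Origin at shelf level on the screw axis, z up. Throat opens to its -x (to the robot), the tongue goes in along +x over the bare shelf. Cheeks x -20 to +20 mm, 74 mm apart; lead-in plates, 14 mm high, flare to 98 mm at x = -42 mm. Cross-bar 26 mm (x) by 104 mm (y), underside 24 mm, top 36 mm up, its brass bush 41 mm.
- stop_face (a point): Middle of the face of the clamp's back stop, 25 mm along the clamp's +x from the screw axis, 6 mm above the shelf: the end of the board's tongue must meet it.
- thumbscrew: Upright thumbscrew in the cross-bar; origin on its axis near shelf level. Clockwise from above drives it down, 10 mm a turn. Its rubber foot starts about 0.2 to 0.6 turn short of the tongue (poses are too noisy to tell). Turns free at 0.03 N m; seated, torque climbs 0.25 N m per rad. Good: 0.2 to 0.25 N m. Loose: below 0.15. Cracks: from 0.4. Read it turning slowly or after a small step: any spring-back reads far less.
- screw_head (a point): Centre of the thumbscrew's knurled round head, 32 mm diameter, 20 mm high (10 mm above and below this point), about 60 to 67 mm above the shelf, free on all sides; take it from above by its sides. Its rubber sleeve twists about 0.1 rad on the core at full torque. The screw locks itself and stays where it is left.
- board: Loose green plastic toggle switch board with a steel bottom, 0.7 kg, flat before the clamp. Origin on the underside below its handle's middle; x towards the tongue, z up. Panel 12 mm thick, 120 mm wide, x -36 to +62 mm; tongue 12 mm thick, 70 mm wide, x +62 to +135 mm. Three toggles in a row at x = 45 mm, up to 34 mm high. Home: parallel to the clamp, origin 110 mm on its -x side.
- board_handle (a point): Middle of the board's carrying handle, 37 mm above its underside: a bar along the board's x, 50 mm long, 14 mm wide (y), from 28 to 46 mm above the shelf, free on both sides for fingers.
- tongue_end (a point): Middle of the end of the board's tongue, at x = +135 mm and 6 mm above the underside.
- dome: Clear glass dome paperweight, 72 mm across, 40 mm high, loose, near the clamp on its +y side. Origin at the centre of its underside. Leave it alone.
- coin: Aluminium spinner coin with a small brass stem, 48 mm across, 11 mm high, loose, near the clamp on its -y side. Origin at the centre of its underside. Leave it alone.
- bumpy_disc: Pink hard silicone bumpy disc, 84 mm across, 15 mm high, loose. Origin at the centre of its underside. Leave it alone.
- cup: Blue ceramic cup, 76 mm across, 70 mm high, loose. Origin at the centre of its underside. Leave it alone.
- bead_panel: Spare beech bead panel, 100 by 100 mm, 38 mm high, loose. Origin at the centre of its underside. Leave it alone.
- roller_stand: Beech rolling cylinder, 54 mm across and 130 mm long, on an axle in a fixed beech stand 70 by 160 mm, 72 mm high, on the left. Origin at the centre of its underside. Not needed.
Mind the look-alikes: they are no part of the job. What is meant by the board is not white, and is the larger of those in its own colour.

How it is judged:
By the outcome, as a careful person would: the job done as asked, in the order asked, and still so for the second after the job is handed in, with the robot touching nothing.
It also fails if it takes over 72 s, if anything falls off the work surface, if the arm or the gripper's body presses on something with over 40 N, if the wrist force passes 120 N, or if a joint passes its speed limit or range.

## Working session

There is one attempt and no reset: what is moved stays moved. The work goes in short steps, Python scripts to look and compute and a tool call to move; the robot and the scene stay as the last step left them, time stands still between calls to the robot, and variables do not carry over. Pictures are saved under pics/ and viewed, and the job is handed in when it is done.

Besides the shell and the picture viewer there is one more tool, called by a JSON object that holds its "api" and its "payload". play_rows: Moves the arm, as the interface text tells. Its arguments: {"type":"object","properties":{"commands":{"type":"array"}},"required":["commands"]}

```bash
mkdir -p pics; ls; python3 - <<'E'
from plant import get_state,get_image,camera_params,robot
import cv2,numpy as np
s=get_state();print(s);print(robot.pinch_z)
for n in ["scene","top"]:
    p,d=get_image(n);cv2.imwrite(f"pics/{n}0.png",p);np.save(f"pics/{n}0.npy",d);print(n,camera_params(n),d.min(),d.max())
E
```

```text
pics
{'t': 0.0, 'joints': array([ 1.00839466e+00,  4.91576324e-01,  1.55947095e+00,  2.39356338e-05,
        1.09172062e+00, -1.05597253e-01]), 'joint_velocities': array([ 0.00023704, -0.0003048 ,  0.00048767, -0.00162321,  0.00120171,
       -0.00058071]), 'joint_efforts': array([-3.77779961e-04, -6.18466616e+01, -2.61586154e+01, -1.67687203e-04,
        4.17172821e-03, -3.39153878e-07]), 'tool_pos': array([0.27552102, 0.56072566, 0.23070993]), 'tcp_rot': array([-7.11249178e-01, -3.05960445e+00,  1.73289192e-03]), 'wrist_force': array([-0.38884391,  0.23249872, -0.91755964]), 'wrist_torque': array([-0.0055407 , -0.00429757,  0.02961918]), 'grip_width': 1.0019789517401076}
0.0187
scene {'vfov': 56.20935482867464, 'cx': 314.83995335460406, 'cy': 191.9258041358933, 'R': array([[ 0.86947465,  0.49372516, -0.01578913],
       [ 0.39170781, -0.70858634, -0.58691599],
       [-0.30096316,  0.50412385, -0.80949387]]), 't': array([-0.48276453, -0.16013235,  1.25276342])} 0.0 3.1170945
top {'vfov': 55.91651600126097, 'cx': 322.57996920116557, 'cy': 205.41948579194838, 'R': array([[-0.02786397, -0.9995685 , -0.00929539],
       [-0.98197753,  0.0291102 , -0.18674243],
       [ 0.18693244,  0.00392448, -0.98236493]]), 't': array([0.01236229, 0.54888631, 1.08258143])} 0.0 2.0845501
```

View pics/scene0.png

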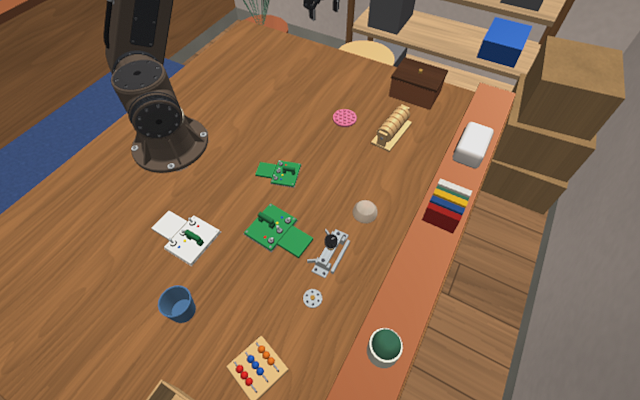

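View pics/top0.png

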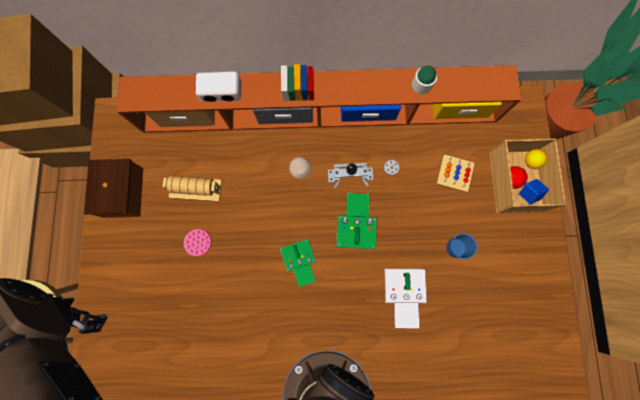

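Candidates for the board, by pixels in the top view, are a green one at (357,225), a smaller green one at (298,260) and a white one at (405,290). The one at (357,225) fits, as it is green and the larger of the two greens. I'll confirm that in an enlarged crop.

```bash
python3 - <<'E'
import cv2
p=cv2.imread("pics/top0.png");cv2.imwrite("pics/topcrop.png",cv2.resize(p[150:300,270:430],None,fx=4.5,fy=4,interpolation=cv2.INTER_CUBIC)[:600])
p=cv2.imread("pics/scene0.png");cv2.imwrite("pics/scenecrop.png",cv2.resize(p[150:320,220:400],None,fx=3.5,fy=3.5,interpolation=cv2.INTER_CUBIC))
E
```

```text
(no output)
```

View pics/topcrop.png

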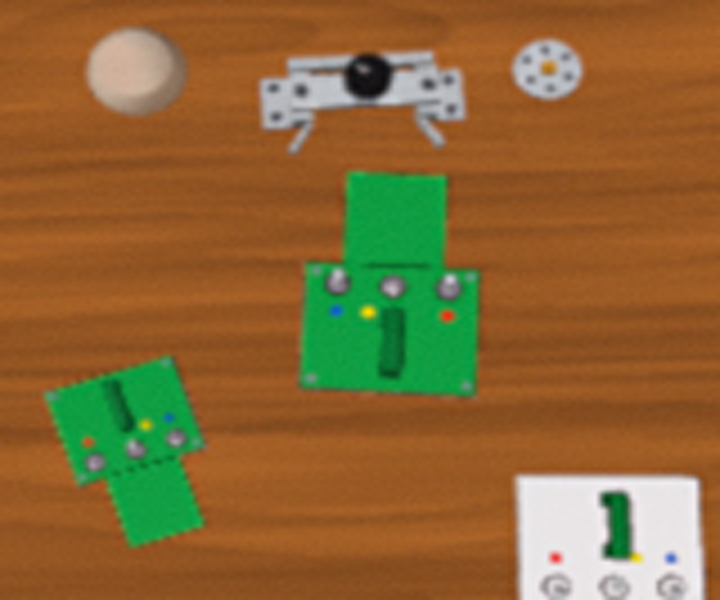

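View pics/scenecrop.png

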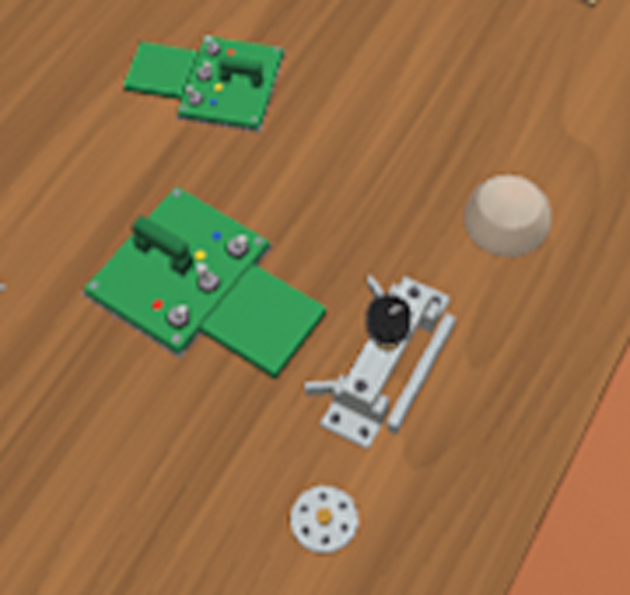

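The crop confirms it. The board is the larger green one (top view about 357,225), and its tongue already faces the clamp (about 350,172). The smaller green and the white one are decoys.

```bash
cat > h.py <<'E'
import cv2,numpy as np
from plant import camera_params
C={n:camera_params(n) for n in("scene","top")}
def f(n): return 200/np.tan(np.radians(C[n]["vfov"])/2)
def ray(n,u,v):
    c=C[n];R=np.array(c["R"]);d=R.T@np.array([(u-c["cx"])/f(n),(v-c["cy"])/f(n),1.]);return -R.T@np.array(c["t"]),d
def onz(n,u,v,z):
    o,d=ray(n,u,v);return (o+d*(z-o[2])/d[2])
def tri(pa,pb):
    A=np.zeros((3,3));b=np.zeros(3);rs=[]
    for n,p in(("scene",pa),("top",pb)):
        o,d=ray(n,*p);d/=np.linalg.norm(d);M=np.eye(3)-np.outer(d,d);A+=M;b+=M@o;rs.append((o,d))
    x=np.linalg.solve(A,b);return x,[np.linalg.norm((np.eye(3)-np.outer(d,d))@(x-o)) for o,d in rs]
def proj(n,X):
    c=C[n];q=np.array(c["R"])@X+c["t"];return f(n)*q[0]/q[2]+c["cx"],f(n)*q[1]/q[2]+c["cy"]
def depthmap(n,d):
    c=C[n];v,u=np.indices(d.shape);q=np.stack([(u-c["cx"])/f(n)*d,(v-c["cy"])/f(n)*d,d],-1);return (q-np.array(c["t"]))@np.array(c["R"])
E
python3 - <<'E'
from h import *
for n in("top","scene"):
    p=cv2.imread(f"pics/{n}0.png");d=np.load(f"pics/{n}0.npy");W=depthmap(n,d)
    roi=[(150,330,260,385)] if n=="top" else [(195,240,265,320)]
    hsv=cv2.cvtColor(p,cv2.COLOR_BGR2HSV)
    m=cv2.inRange(hsv,(50,120,70),(85,255,255))
    k,l,st,ce=cv2.connectedComponentsWithStats(m)
    for i in range(1,k):
        if st[i,4]>250: print(n,"green",st[i],ce[i])
    # board component
    i=l[206,357] if n=="top" else l[240,295]
    mm=(l==i).astype(np.uint8)
    cs,_=cv2.findContours(mm,cv2.RETR_EXTERNAL,cv2.CHAIN_APPROX_NONE);c=max(cs,key=cv2.contourArea)
    ap=cv2.approxPolyDP(c,2.5,True)[:,0]
    for u,v in ap: print("  corner",u,v,onz(n,u,v,.012).round(4))
    z=W[...,2];print("z board med",np.median(z[mm>0]))
    # head
    x0,x1,y0,y1=(340,365,155,185) if n=="top" else (318,345,228,252)
    g=(hsv[...,2]<60);q=np.zeros_like(g);q[y0:y1,x0:x1]=g[y0:y1,x0:x1]
    k,l,st,ce=cv2.connectedComponentsWithStats(q.astype(np.uint8));j=1+np.argmax(st[1:,4]);print("head",st[j],ce[j], np.median(W[l==j],0))
    # table z
    for (u,v) in [(300,300),(250,200),(420,220),(200,320)]: print("table",u,v,W[v,u].round(3))
E
```

```text
top green [ 584    0   56  115 3550] [617.02507042  63.33971831]
top green [ 337  193   39   56 1595] [356.6369906  223.82131661]
top green [281 239  34  48 947] [299.33896515 260.97043295]
  corner 348 193 [ 0.5938 -0.084   0.012 ]
  corner 347 213 [ 0.5304 -0.0784  0.012 ]
  corner 338 216 [ 0.5218 -0.0501  0.012 ]
  corner 337 246 [ 0.4292 -0.0438  0.012 ]
  corner 374 248 [ 0.4199 -0.1563  0.012 ]
  corner 375 218 [ 0.5122 -0.1643  0.012 ]
  corner 367 214 [ 0.5254 -0.1402  0.012 ]
  corner 368 194 [ 0.5888 -0.1465  0.012 ]
z board med 0.01205630016978147
head [347 164  10  10  73] [351.47945205 168.75342466] [ 0.65291023 -0.09425149  0.07613562]
table 300 300 [ 0.271  0.073 -0.001]
table 250 200 [0.583 0.225 0.002]
table 420 220 [ 0.503 -0.306  0.001]
table 200 320 [0.222 0.372 0.002]
scene green [256 161  45  26 656] [279.25       172.42378049]
scene green [ 244  205   69   52 1684] [278.56294537 231.64726841]
  corner 244 232 [ 0.4208 -0.1597  0.012 ]
  corner 269 249 [ 0.5105 -0.1697  0.012 ]
  corner 278 244 [ 0.5234 -0.1452  0.012 ]
  corner 297 256 [ 0.5868 -0.1507  0.012 ]
  corner 312 239 [ 0.5961 -0.0873  0.012 ]
  corner 292 225 [ 0.5252 -0.076   0.012 ]
  corner 296 219 [ 0.5248 -0.0538  0.012 ]
  corner 272 205 [ 0.439  -0.0468  0.012 ]
  corner 259 213 [ 0.4216 -0.088   0.012 ]
  corner 264 220 [ 0.4474 -0.1005  0.012 ]
  corner 261 222 [ 0.4437 -0.1101  0.012 ]
  corner 258 217 [ 0.4268 -0.1005  0.012 ]
  corner 248 232 [ 0.4305 -0.1543  0.012 ]
z board med 0.01320740050021218
head [325 235  12  13 122] [330.5        241.24590164] [ 0.65872423 -0.10046351  0.07727693]
table 300 300 [ 0.652 -0.245 -0.   ]
table 250 200 [ 0.367 -0.059  0.002]
table 420 220 [0.835 0.009 0.162]
table 200 320 [ 0.467 -0.407  0.003]
```

```bash
cat > b.py <<'E'
from h import *
def board(n,p,seed,S=4):
    big=cv2.resize(p,None,fx=S,fy=S,interpolation=cv2.INTER_CUBIC)
    hsv=cv2.cvtColor(big,cv2.COLOR_BGR2HSV)
    m=cv2.inRange(hsv,(50,110,75),(85,255,255))
    m=cv2.morphologyEx(m,cv2.MORPH_OPEN,np.ones((3,3)))
    k,l,st,ce=cv2.connectedComponentsWithStats(m)
    i=l[int(seed[1]*S),int(seed[0]*S)]
    cs,_=cv2.findContours((l==i).astype(np.uint8),cv2.RETR_EXTERNAL,cv2.CHAIN_APPROX_NONE)
    c=max(cs,key=cv2.contourArea)[:,0].astype(float)
    uv=(c+.5)/S-.5
    return np.array([onz(n,u,v,.012)[:2] for u,v in uv]),uv
def fit(P,yaw0,o0,it=8):
    # assign contour points to board edges in the board frame, fit each edge with cv2.fitLine
    o,yaw=np.array(o0,float),yaw0
    for _ in range(it):
        c,s=np.cos(yaw),np.sin(yaw);B=(P-o)@np.array([[c,-s],[s,c]])
        x,y=B.T;E={}
        def ln(msk):
            vx,vy,a,b=cv2.fitLine(B[msk].astype(np.float32),cv2.DIST_HUBER,0,.001,.001).ravel();return vx,vy,a,b
        sel={"tl":(abs(y-.035)<.007)&(x>.072)&(x<.125),"tr":(abs(y+.035)<.007)&(x>.072)&(x<.125),
             "pl":(abs(y-.06)<.007)&(x>-.028)&(x<.052),"pr":(abs(y+.06)<.007)&(x>-.028)&(x<.052),
             "te":(abs(x-.135)<.008)&(abs(y)<.028),"pb":(abs(x+.036)<.008)&(abs(y)<.05)}
        R={k:(ln(v) if v.sum()>15 else None) for k,v in sel.items()}
        da=[];yo={}
        for k in("tl","tr","pl","pr"):
            if R[k]: vx,vy,a,b=R[k];da.append(np.arctan(vy/vx));yo[k]=b+(0-a)*0
        for k in("te","pb"):
            if R[k]: vx,vy,a,b=R[k];da.append(-np.arctan(vx/vy))
        dy=np.mean([(yo["tl"]+yo["tr"])/2,(yo["pl"]+yo["pr"])/2]); xs={k:R[k][2] for k in("te","pb") if R[k]}
        dx=np.mean([xs["te"]-.135,xs["pb"]+.036]) if len(xs)==2 else (xs["te"]-.135)
        o=o+np.array([c*dx-s*dy,s*dx+c*dy]);yaw+=np.median(da)
    print(" angles",np.round(da,3),"y",{k:round(float(v),4) for k,v in yo.items()},"x",{k:round(float(v),4) for k,v in xs.items()})
    return o,yaw
E
python3 - <<'E'
from b import *
for n,sd in(("top",(357,206)),("scene",(295,240))):
    P,uv=board(n,cv2.imread(f"pics/{n}0.png"),sd)
    o,y=fit(P,-.08,(.46,-.105));print(n,"origin",o.round(4),"yaw",round(float(y),4))
for n in("top","scene"):
    p=cv2.imread(f"pics/{n}0.png")
    c=p[150:195,315:405] if n=="top" else p[222:282,300:355]
    cv2.imwrite(f"pics/{n}clamp.png",cv2.resize(c,None,fx=8,fy=8,interpolation=cv2.INTER_CUBIC))
E
```

```text
angles [-0.001 -0.013  0.001  0.002 -0.005  0.002] y {'tl': 0.0339, 'tr': -0.034, 'pl': 0.0589, 'pr': -0.0588} x {'te': 0.134, 'pb': -0.035}
top origin [ 0.4584 -0.1033] yaw -0.0835
 angles [-0.003  0.002 -0.004 -0.     0.001  0.009] y {'tl': 0.0347, 'tr': -0.0345, 'pl': 0.0594, 'pr': -0.0595} x {'te': 0.1343, 'pb': -0.0353}
scene origin [ 0.4602 -0.1063] yaw -0.0838
```

View pics/topclamp.png

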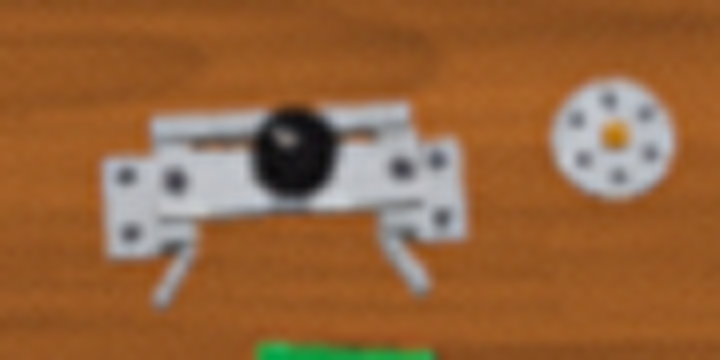

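View pics/sceneclamp.png

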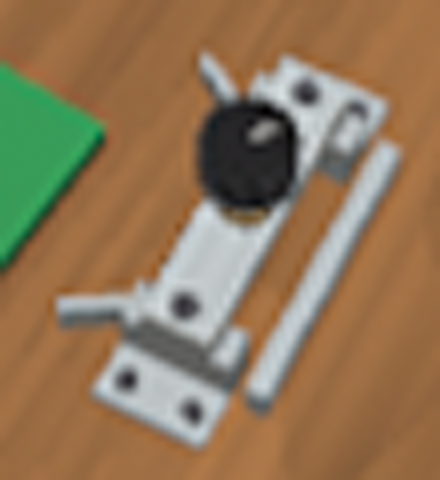

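The top crop shows the bar with bolts at (176,181) and (402,167), foot bolts at (127,176), (131,233), (437,160) and (443,217), and the head at (293,153). The scene crop shows bar bolts at (307,92) and (184,306), and the head at (248,155). I'll turn these into a clamp pose.

```bash
python3 - <<'E'
from h import *
def refine(n,off,px,r=1.6):
    # dark blob centroid near given crop pixel
    p=cv2.cvtColor(cv2.imread(f"pics/{n}0.png"),cv2.COLOR_BGR2GRAY)
    big=cv2.resize(p,None,fx=8,fy=8,interpolation=cv2.INTER_CUBIC).astype(float)
    X,Y=px[0]+off[0]*8,px[1]+off[1]*8;R=14
    w=big[Y-R:Y+R+1,X-R:X+R+1];a=np.clip(np.percentile(w,60)-w,0,None)**1.5
    v,u=np.indices(w.shape);u=(u*a).sum()/a.sum()+X-R;v=(v*a).sum()/a.sum()+Y-R
    return (u+.5)/8-.5,(v+.5)/8-.5
T=(315,150);Sx=(300,222)
# bar bolts tri
tl,tr=refine("top",T,(176,181)),refine("top",T,(402,167))
sl,sr=refine("scene",Sx,(307,92)),refine("scene",Sx,(184,306))
L,eL=tri(sl,tl);Rr,eR=tri(sr,tr);print("barbolts",L.round(4),Rr.round(4),eL,eR)
d=L-Rr;print("dist",np.linalg.norm(d),"yaw",np.arctan2(-d[0],d[1]),"mid",(L+Rr)/2)
for n,a,b in(("top",tl,tr),("scene",sl,sr)):
    A,B=onz(n,*a,.036),onz(n,*b,.036);d=A-B;print(n,"yaw",np.arctan2(-d[0],d[1]),"mid",((A+B)/2).round(4),np.hypot(*d[:2]))
F=[onz("top",*refine("top",T,q),.006) for q in((127,176),(131,233),(437,160),(443,217))]
F=np.array(F);print(F.round(4));d=(F[0]+F[1]-F[2]-F[3])/2;print("foot yaw",np.arctan2(-d[0],d[1]),"mid",F.mean(0))
for a,b in((0,1),(2,3)): e=F[a]-F[b];print("side yaw",np.arctan2(e[1],e[0]))
# head
def head(n,x0,y0,x1,y1):
    p=cv2.imread(f"pics/{n}0.png");big=cv2.resize(p[y0:y1,x0:x1],None,fx=8,fy=8,interpolation=cv2.INTER_CUBIC)
    m=(big.max(2)<95).astype(np.uint8);cs,_=cv2.findContours(m,cv2.RETR_EXTERNAL,cv2.CHAIN_APPROX_NONE)
    c=max(cs,key=cv2.contourArea);c=cv2.convexHull(c);(u,v),ax,an=cv2.fitEllipse(c);M=cv2.moments(c);print(n,ax,an)
    return (M["m10"]/M["m00"]+.5)/8-.5+x0,(M["m01"]/M["m00"]+.5)/8-.5+y0
ht=head("top",340,158,364,182);hs=head("scene",318,228,346,254);print(ht,hs,tri(hs,ht))
for z in(.06,.065,.07): print(z,onz("top",*ht,z).round(4),onz("scene",*hs,z).round(4))
E
```

```text
barbolts [ 0.6552 -0.0496  0.0362] [ 0.6574 -0.1376  0.037 ] [np.float64(0.00041522808560870265), np.float64(0.000415228085608413)] [np.float64(0.0005441521309759321), np.float64(0.0005441521309759313)]
dist 0.08796868154570253 yaw 0.025032913641777673 mid [ 0.65630352 -0.09358727  0.03658129]
top yaw 0.028679545104529792 mid [ 0.6568 -0.0933  0.036 ] 0.08798874817782472
scene yaw 0.021904475443848964 mid [ 0.6558 -0.0937  0.036 ] 0.08771584350517948
[[ 0.6669 -0.0309  0.006 ]
 [ 0.6433 -0.0321  0.006 ]
 [ 0.6697 -0.1548  0.006 ]
 [ 0.6457 -0.1557  0.006 ]]
foot yaw 0.021302011689517238 mid [ 0.65637761 -0.09336817  0.006     ]
side yaw 0.04881058040976458
side yaw 0.036141662862958716
top (88.39559173583984, 92.86727905273438) 51.62184143066406
scene (105.7190170288086, 120.50769805908203) 175.7469024658203
(351.3367598461455, 168.5865837802698) (330.4936238194264, 240.97747703838488) (array([ 0.65650358, -0.09406685,  0.06630883]), [np.float64(0.0007086260242999152), np.float64(0.0007086260243000349)])
0.06 [ 0.6589 -0.0941  0.06  ] [ 0.6545 -0.0915  0.06  ]
0.065 [ 0.6574 -0.0937  0.065 ] [ 0.6557 -0.094   0.065 ]
0.07 [ 0.656  -0.0933  0.07  ] [ 0.6569 -0.0964  0.07  ]
```

```bash
cat > plan.py <<'E'
import numpy as np,json
from plant import get_state
from scipy.spatial.transform import Rotation as Ro, Slerp
def down(psi): # tool z down, tool x at yaw psi
    c,s=np.cos(psi),np.sin(psi);return Ro.from_matrix(np.array([[c,s,0],[s,-c,0],[0,0,-1]]))
def rows(way,fing,st=None):
    """way: list of (pos,psi,nrows)"""
    s=st or get_state();p=np.array(s["tool_pos"]);R=Ro.from_rotvec(s["tcp_rot"]);out=[]
    for P,psi,n in way:
        P=np.array(P);T=down(psi);sl=Slerp([0,1],Ro.concatenate([R,T]));p0=p.copy()
        for i in range(1,n+1):
            q=p0+(P-p0)*i/n;Q=sl(i/n);d=R.inv().apply(q-p)*1e3;w=(R.inv()*Q).as_rotvec()
            out.append(dict(rx=round(w[0],3)+0.,ry=round(w[1],3)+0.,rz=round(w[2],3)+0.,x=round(d[0],1)+0.,y=round(d[1],1)+0.,z=round(d[2],1)+0.,fingers=fing));p,R=q,Q
    for r in out: print(json.dumps(r))
def show(s=None):
    s=s or get_state();R=Ro.from_rotvec(s["tcp_rot"]).as_matrix()
    print("t",round(s["t"],2),"tcp",np.round(s["tool_pos"],4),"psi",round(float(np.arctan2(R[1,0],R[0,0])),4),"tilt",np.round(R[:2,2],4),"F",np.round(s["wrist_force"],1),"M",np.round(s["wrist_torque"],3),"g",round(s["grip_width"],3),"j",np.round(s["joints"],2))
E
python3 -c "
from plan import *
show();rows([((.40,.30,.22),2.85,6),((.4593,-.1048,.15),3.058,10)],0)"
```

```text
t 0.1 tcp [0.2756 0.5608 0.2308] psi 2.6848 tilt [-0.0005 -0.0008] F [ 0.3  0.1 -0.4] M [-0.023 -0.035 -0.002] g 1.003 j [ 1.01  0.49  1.56 -0.    1.09 -0.11]
{"rx": 0.0, "ry": 0.0, "rz": -0.028, "x": -37.8, "y": -29.9, "z": 1.8, "fingers": 0}
{"rx": 0.0, "ry": 0.0, "rz": -0.028, "x": -36.9, "y": -30.9, "z": 1.8, "fingers": 0}
{"rx": 0.0, "ry": 0.0, "rz": -0.028, "x": -36.1, "y": -31.9, "z": 1.8, "fingers": 0}
{"rx": 0.0, "ry": 0.0, "rz": -0.028, "x": -35.2, "y": -32.9, "z": 1.8, "fingers": 0}
{"rx": 0.0, "ry": 0.0, "rz": -0.028, "x": -34.3, "y": -33.8, "z": 1.8, "fingers": 0}
{"rx": 0.0, "ry": 0.0, "rz": -0.028, "x": -33.3, "y": -34.8, "z": 1.8, "fingers": 0}
{"rx": 0.0, "ry": 0.0, "rz": -0.021, "x": -17.3, "y": -37.1, "z": 7.0, "fingers": 0}
{"rx": 0.0, "ry": 0.0, "rz": -0.021, "x": -16.5, "y": -37.4, "z": 7.0, "fingers": 0}
{"rx": 0.0, "ry": 0.0, "rz": -0.021, "x": -15.8, "y": -37.8, "z": 7.0, "fingers": 0}
{"rx": 0.0, "ry": 0.0, "rz": -0.021, "x": -15.0, "y": -38.1, "z": 7.0, "fingers": 0}
{"rx": 0.0, "ry": 0.0, "rz": -0.021, "x": -14.2, "y": -38.4, "z": 7.0, "fingers": 0}
{"rx": 0.0, "ry": 0.0, "rz": -0.021, "x": -13.4, "y": -38.7, "z": 7.0, "fingers": 0}
{"rx": 0.0, "ry": 0.0, "rz": -0.021, "x": -12.6, "y": -38.9, "z": 7.0, "fingers": 0}
{"rx": 0.0, "ry": 0.0, "rz": -0.021, "x": -11.8, "y": -39.2, "z": 7.0, "fingers": 0}
{"rx": 0.0, "ry": 0.0, "rz": -0.021, "x": -10.9, "y": -39.4, "z": 7.0, "fingers": 0}
{"rx": 0.0, "ry": 0.0, "rz": -0.021, "x": -10.1, "y": -39.6, "z": 7.0, "fingers": 0}
```

{"api": "play_rows", "payload": {"commands": [{"rx":0,"ry":0,"rz":-0.03,"x":-38,"y":-30,"z":2,"fingers":0},{"rx":0,"ry":0,"rz":-0.03,"x":-37,"y":-31,"z":2,"fingers":0},{"rx":0,"ry":0,"rz":-0.03,"x":-36,"y":-32,"z":2,"fingers":0},{"rx":0,"ry":0,"rz":-0.03,"x":-35,"y":-33,"z":2,"fingers":0},{"rx":0,"ry":0,"rz":-0.03,"x":-34,"y":-34,"z":2,"fingers":0},{"rx":0,"ry":0,"rz":-0.03,"x":-33,"y":-35,"z":2,"fingers":0},{"rx":0,"ry":0,"rz":-0.02,"x":-17,"y":-37,"z":7,"fingers":0},{"rx":0,"ry":0,"rz":-0.02,"x":-17,"y":-37,"z":7,"fingers":0}]}}

```text
t: 1.1
tool_pos: [0.4181, 0.2116, 0.2024]
tcp_rot: [-0.353, -3.12, 0.004]
wrist_force: [1.5, 0.3, -0.5]
grip_width: 1.001
```

```bash
python3 -c "
from plan import *
show();rows([((.4593,-.1048,.14),3.058,9)],0)"
```

```text
t 1.1 tcp [0.4181 0.2116 0.2024] psi 2.9166 tilt [-0.002  -0.0023] F [ 1.5  0.3 -0.5] M [ 0.003 -0.054  0.021] g 1.001 j [ 0.33  0.31  1.96 -0.    0.87 -1.02]
{"rx": 0.0, "ry": 0.0, "rz": -0.016, "x": -12.3, "y": -33.2, "z": 7.0, "fingers": 0}
{"rx": 0.0, "ry": 0.0, "rz": -0.016, "x": -11.8, "y": -33.4, "z": 7.0, "fingers": 0}
{"rx": 0.0, "ry": 0.0, "rz": -0.016, "x": -11.3, "y": -33.6, "z": 7.0, "fingers": 0}
{"rx": 0.0, "ry": 0.0, "rz": -0.016, "x": -10.7, "y": -33.8, "z": 7.0, "fingers": 0}
{"rx": 0.0, "ry": 0.0, "rz": -0.016, "x": -10.2, "y": -33.9, "z": 7.0, "fingers": 0}
{"rx": 0.0, "ry": 0.0, "rz": -0.016, "x": -9.7, "y": -34.1, "z": 7.0, "fingers": 0}
{"rx": 0.0, "ry": 0.0, "rz": -0.016, "x": -9.1, "y": -34.3, "z": 7.0, "fingers": 0}
{"rx": 0.0, "ry": 0.0, "rz": -0.016, "x": -8.6, "y": -34.4, "z": 7.0, "fingers": 0}
{"rx": 0.0, "ry": 0.0, "rz": -0.016, "x": -8.0, "y": -34.5, "z": 6.9, "fingers": 0}
```

{"api": "play_rows", "payload": {"commands": [{"rx":0,"ry":0,"rz":-0.02,"x":-14,"y":-38,"z":8,"fingers":0},{"rx":0,"ry":0,"rz":-0.02,"x":-13,"y":-38,"z":8,"fingers":0},{"rx":0,"ry":0,"rz":-0.02,"x":-13,"y":-38,"z":8,"fingers":0},{"rx":0,"ry":0,"rz":-0.02,"x":-12,"y":-38,"z":8,"fingers":0},{"rx":0,"ry":0,"rz":-0.02,"x":-11,"y":-39,"z":8,"fingers":0},{"rx":0,"ry":0,"rz":-0.02,"x":-10,"y":-39,"z":8,"fingers":0},{"rx":0,"ry":0,"rz":-0.02,"x":-10,"y":-39,"z":8,"fingers":0},{"rx":0,"ry":0,"rz":-0.01,"x":-9,"y":-38,"z":8,"fingers":0}]}}

```text
t: 2.1
tool_pos: [0.4621, -0.1171, 0.1365]
tcp_rot: [-0.11, -3.137, 0.003]
wrist_force: [0.2, -0.1, -0.5]
grip_width: 1.001
```

```bash
python3 -c "
from plan import *
show();rows([((.4593,-.1048,.06),3.058,8)],0)"
```

```text
t 2.1 tcp [ 0.4621 -0.1171  0.1365] psi 3.0716 tilt [-0.0027 -0.0021] F [ 0.2 -0.1 -0.5] M [-0.084  0.019  0.013] g 1.001 j [-0.39  0.42  2.02 -0.    0.71 -1.88]
{"rx": 0.0, "ry": 0.0, "rz": 0.002, "x": 0.4, "y": 1.5, "z": 9.6, "fingers": 0}
{"rx": 0.0, "ry": 0.0, "rz": 0.002, "x": 0.4, "y": 1.5, "z": 9.6, "fingers": 0}
{"rx": 0.0, "ry": 0.0, "rz": 0.002, "x": 0.4, "y": 1.5, "z": 9.6, "fingers": 0}
{"rx": 0.0, "ry": 0.0, "rz": 0.002, "x": 0.5, "y": 1.5, "z": 9.6, "fingers": 0}
{"rx": 0.0, "ry": 0.0, "rz": 0.002, "x": 0.5, "y": 1.5, "z": 9.6, "fingers": 0}
{"rx": 0.0, "ry": 0.0, "rz": 0.002, "x": 0.5, "y": 1.5, "z": 9.6, "fingers": 0}
{"rx": 0.0, "ry": 0.0, "rz": 0.002, "x": 0.5, "y": 1.5, "z": 9.6, "fingers": 0}
{"rx": 0.0, "ry": 0.0, "rz": 0.002, "x": 0.5, "y": 1.5, "z": 9.6, "fingers": 0}
```

{"api": "play_rows", "payload": {"commands": [{"rx":0,"ry":0,"rz":0.002,"x":0.5,"y":2,"z":16,"fingers":0},{"rx":0,"ry":0,"rz":0.002,"x":0.5,"y":2,"z":16,"fingers":0},{"rx":0,"ry":0,"rz":0.002,"x":0.5,"y":2,"z":16,"fingers":0},{"rx":0,"ry":0,"rz":0.002,"x":0.5,"y":2,"z":16,"fingers":0},{"rx":0,"ry":0,"rz":0.002,"x":0.5,"y":2,"z":14,"fingers":0},{"rx":0,"ry":0,"rz":0.002,"x":0.5,"y":1,"z":12,"fingers":0},{"rx":0,"ry":0,"rz":0.002,"x":0.5,"y":1,"z":10,"fingers":0},{"rx":0,"ry":0,"rz":0,"x":0.5,"y":0,"z":6,"fingers":0}]}}

```text
t: 3.1
tool_pos: [0.4587, -0.108, 0.0256]
tcp_rot: [-0.14, -3.135, 0.003]
wrist_force: [-0.1, 0.5, 1.0]
grip_width: 1.001
```

```bash
python3 - <<'E'
from plan import *
show();rows([((.4593,-.1048,.020),3.058,2)],0)
from plant import get_image;import cv2
p,d=get_image("scene");cv2.imwrite("pics/s1.png",cv2.resize(p[130:300,200:400],None,fx=3.5,fy=3.5,interpolation=cv2.INTER_CUBIC))
E
```

```text
t 3.1 tcp [ 0.4587 -0.108   0.0256] psi 3.0523 tilt [-0.0036 -0.0019] F [-0.1  0.5  1. ] M [ 0.006  0.017 -0.011] g 1.001 j [-0.37  0.62  2.11 -0.01  0.42 -1.84]
{"rx": -0.001, "ry": -0.002, "rz": -0.003, "x": -0.2, "y": 1.6, "z": 2.8, "fingers": 0}
{"rx": -0.001, "ry": -0.002, "rz": -0.003, "x": -0.2, "y": 1.6, "z": 2.8, "fingers": 0}
```

View pics/s1.png

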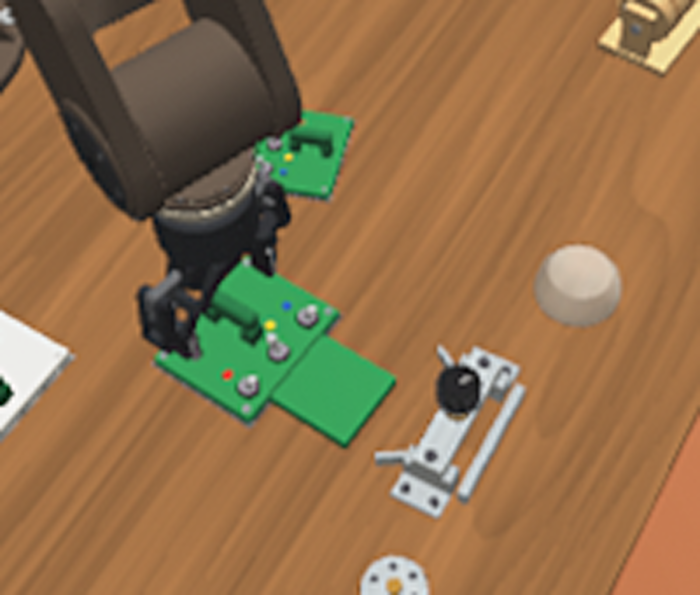

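The open fingers straddle the handle (crop about 235,315), with one finger on each side. I'll lower the last few mm and close.

{"api": "play_rows", "payload": {"commands": [{"rx":-0.001,"ry":-0.003,"rz":-0.003,"x":0,"y":2,"z":3,"fingers":0},{"rx":-0.001,"ry":0,"rz":-0.003,"x":0,"y":1.5,"z":3,"fingers":0},{"rx":0,"ry":0,"rz":0,"x":0,"y":0,"z":0,"fingers":255},{"rx":0,"ry":0,"rz":0,"x":0,"y":0,"z":0,"fingers":255},{"rx":0,"ry":0,"rz":0,"x":0,"y":0,"z":0,"fingers":255},{"rx":0,"ry":0,"rz":0,"x":0,"y":0,"z":0,"fingers":255},{"rx":0,"ry":0,"rz":0,"x":0,"y":0,"z":0,"fingers":255},{"rx":0,"ry":0,"rz":0,"x":0,"y":0,"z":0,"fingers":255}]}}

```text
t: 4.15
tool_pos: [0.4593, -0.1045, 0.0197]
tcp_rot: [0.131, 3.138, -0.001]
wrist_force: [1.2, 0.4, -1.5]
grip_width: 0.148
```

```bash
python3 - <<'E'
from plan import *
from b import *
show()
from plant import get_image
for n,sd in(("top",(357,206)),("scene",(295,240))):
    p,d=get_image(n);cv2.imwrite(f"pics/{n}2.png",p)
    try:
        P,uv=board(n,p,sd);o,y=fit(P,-.08,(.46,-.105));print(n,o.round(4),round(float(y),4))
    except Exception as e: print(n,e)
p=cv2.imread("pics/top2.png");cv2.imwrite("pics/t2c.png",cv2.resize(p[140:270,290:430],None,fx=4.5,fy=4.5))
E
```

```text
t 4.15 tcp [ 0.4593 -0.1045  0.0197] psi 3.0584 tilt [ 0.0008 -0.0005] F [ 1.2  0.4 -1.5] M [ 0.031 -0.003 -0.05 ] g 0.148 j [-0.36  0.63  2.11 -0.    0.4  -1.85]
top 'tl'
 angles [-0.002 -0.003 -0.001  0.003  0.002 -0.01 ] y {'tl': 0.0348, 'tr': -0.0346, 'pl': 0.0592, 'pr': -0.0596} x {'te': 0.1341, 'pb': -0.0351}
scene [ 0.4606 -0.1061] -0.0884
```

View pics/t2c.png

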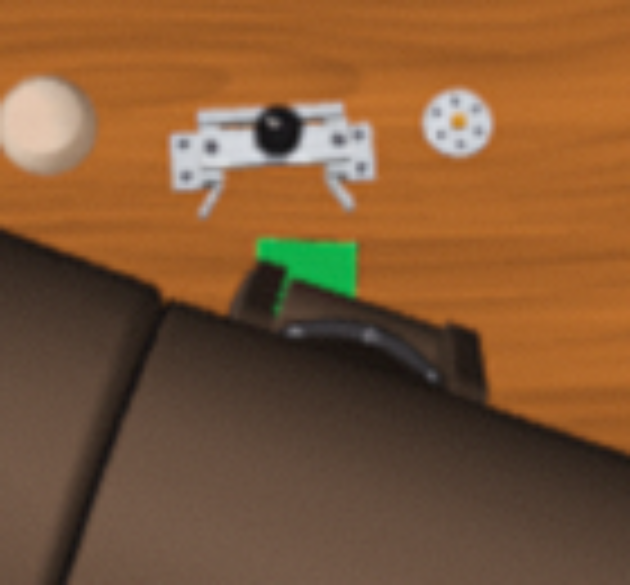

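The grip is on (width 0.148). Next I square the board to the clamp axis: yaw +0.11, y +6 mm.

{"api": "play_rows", "payload": {"commands": [{"rx":0,"ry":0,"rz":-0.02,"x":0,"y":1,"z":0,"fingers":255},{"rx":0,"ry":0,"rz":-0.02,"x":0,"y":1,"z":0,"fingers":255},{"rx":0,"ry":0,"rz":-0.02,"x":0,"y":1,"z":0,"fingers":255},{"rx":0,"ry":0,"rz":-0.02,"x":0,"y":1,"z":0,"fingers":255},{"rx":0,"ry":0,"rz":-0.02,"x":0,"y":1,"z":0,"fingers":255},{"rx":0,"ry":0,"rz":-0.01,"x":0,"y":1,"z":0,"fingers":255},{"rx":0,"ry":0,"rz":0,"x":0,"y":0,"z":0,"fingers":255},{"rx":0,"ry":0,"rz":0,"x":0,"y":0,"z":0,"fingers":255}]}}

```text
t: 5.25
tool_pos: [0.4599, -0.0985, 0.0197]
tcp_rot: [-0.054, 3.139, -0.001]
wrist_force: [0.4, -3.3, -0.5]
grip_width: 0.157
```

```bash
python3 - <<'E'
from plan import *
from b import *
show()
from plant import get_image
for n,sd in(("scene",(295,238)),):
    p,d=get_image(n);cv2.imwrite(f"pics/{n}3.png",p)
    P,uv=board(n,p,sd);o,y=fit(P,.025,(.46,-.1));print(n,o.round(4),round(float(y),4))
s=get_state()["tool_pos"];o=np.array([.6563,-.0935]);u=np.array([np.cos(.025),np.sin(.025)])
r=np.array(s[:2])-o;print("clamp frame",r@u,-r[0]*u[1]+r[1]*u[0])
E
```

```text
t 5.25 tcp [ 0.4599 -0.0985  0.0197] psi -3.107 tilt [ 0.0017 -0.0009] F [ 0.4 -3.3 -0.5] M [-0.295  0.021 -0.118] g 0.157 j [-0.35  0.63  2.11 -0.    0.4  -1.96]
 angles [ 0.001  0.002 -0.001 -0.007 -0.002  0.025] y {'tl': 0.0349, 'tr': -0.0348, 'pl': 0.0595, 'pr': -0.0597} x {'te': 0.1338, 'pb': -0.0348}
scene [ 0.4612 -0.1002] 0.033
clamp frame -0.19645909465614786 -5.052374201581708e-05
```

{"api": "play_rows", "payload": {"commands": [{"rx":0,"ry":0,"rz":0.01,"x":-2,"y":0,"z":0,"fingers":255},{"rx":0,"ry":0,"rz":0,"x":-5,"y":0,"z":0,"fingers":255},{"rx":0,"ry":0,"rz":0,"x":-6,"y":0,"z":0,"fingers":255},{"rx":0,"ry":0,"rz":0,"x":-6,"y":0,"z":0,"fingers":255},{"rx":0,"ry":0,"rz":0,"x":-6,"y":0,"z":0,"fingers":255},{"rx":0,"ry":0,"rz":0,"x":-5,"y":0,"z":0,"fingers":255},{"rx":0,"ry":0,"rz":0,"x":-3,"y":0,"z":0,"fingers":255},{"rx":0,"ry":0,"rz":0,"x":0,"y":0,"z":0,"fingers":255}]}}

```text
t: 6.3
tool_pos: [0.4878, -0.0953, 0.0198]
tcp_rot: [0.034, -3.131, -0.005]
wrist_force: [-1.0, -0.2, 0.3]
grip_width: 0.15
```

```bash
cat > look.py <<'E'
from plan import *
from b import *
from plant import get_image
import sys
tag=sys.argv[1]
show();s=get_state()["tool_pos"];o=np.array([.6563,-.0935]);u=np.array([np.cos(.025),np.sin(.025)])
r=np.array(s[:2])-o;print("clamp frame mm",1e3*(r@u),1e3*(-r[0]*u[1]+r[1]*u[0]))
if len(sys.argv)>2:
    p,d=get_image("scene");cv2.imwrite(f"pics/s{tag}.png",cv2.resize(p[190:290,260:380],None,fx=6,fy=6,interpolation=cv2.INTER_CUBIC));
    q,d=get_image("top");cv2.imwrite(f"pics/t{tag}.png",cv2.resize(q[140:240,290:410],None,fx=6,fy=6,interpolation=cv2.INTER_CUBIC))
E
python3 look.py 4 1
```

```text
t 6.3 tcp [ 0.4878 -0.0953  0.0198] psi -3.1196 tilt [-0.0106  0.0032] F [-1.  -0.2  0.3] M [-0.335 -0.454 -0.102] g 0.15 j [-0.33  0.65  2.04 -0.    0.46 -1.92]
clamp frame mm -168.4513318150922 2.439585616411822
```

View pics/s4.png

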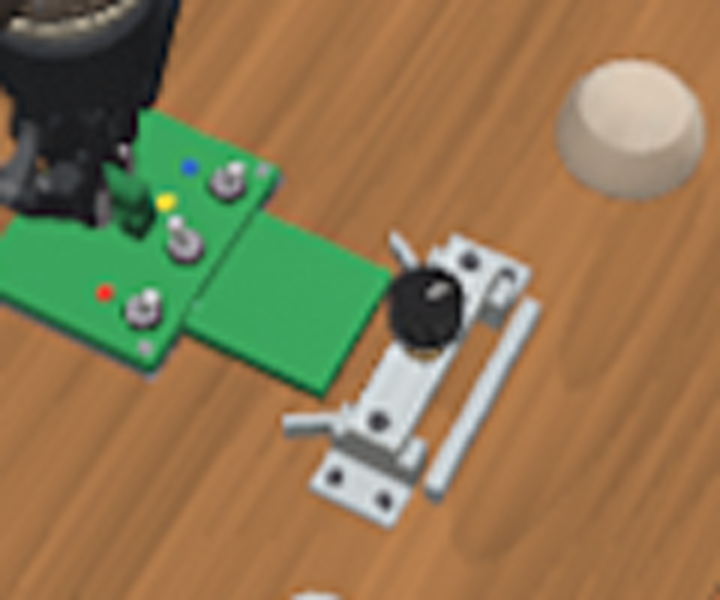

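View pics/t4.png

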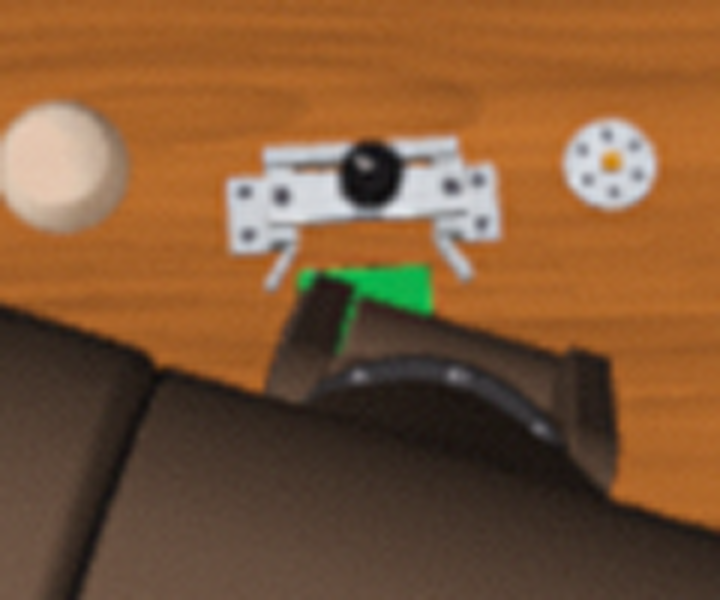

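The tongue end (top crop 299–432) lies between the lead-in tips (about 272 and 468), some 2 mm towards the left, which agrees with the clamp-frame figure of +2.4 mm. I'll correct that and go on.

```bash
python3 - <<'E'
from plan import *
u=np.array([np.cos(.025),np.sin(.025)]);v=np.array([-u[1],u[0]]);o=np.array([.6563,-.0935])
def w(x,y): return (*(o+x*u+y*v),.0198)
rows([(w(-.168,0),np.pi+.025,3),(w(-.150,0),np.pi+.025,4)],255)
E
```

```text
{"rx": 0.001, "ry": -0.003, "rz": -0.001, "x": -0.1, "y": -0.8, "z": 0.0, "fingers": 255}
{"rx": 0.001, "ry": -0.003, "rz": -0.001, "x": -0.1, "y": -0.8, "z": 0.0, "fingers": 255}
{"rx": 0.001, "ry": -0.003, "rz": -0.001, "x": -0.1, "y": -0.8, "z": 0.0, "fingers": 255}
{"rx": 0.0, "ry": 0.0, "rz": 0.0, "x": -4.5, "y": 0.0, "z": 0.0, "fingers": 255}
{"rx": 0.0, "ry": 0.0, "rz": 0.0, "x": -4.5, "y": 0.0, "z": 0.0, "fingers": 255}
{"rx": 0.0, "ry": 0.0, "rz": 0.0, "x": -4.5, "y": 0.0, "z": 0.0, "fingers": 255}
{"rx": 0.0, "ry": 0.0, "rz": 0.0, "x": -4.5, "y": 0.0, "z": 0.0, "fingers": 255}
```

{"api": "play_rows", "payload": {"commands": [{"rx":0.001,"ry":-0.003,"rz":0,"x":0,"y":-1,"z":0,"fingers":255},{"rx":0.001,"ry":-0.003,"rz":0,"x":0,"y":-1,"z":0,"fingers":255},{"rx":0.001,"ry":-0.003,"rz":0,"x":-1,"y":-0.5,"z":0,"fingers":255},{"rx":0,"ry":0,"rz":0,"x":-3,"y":-0.2,"z":0,"fingers":255},{"rx":0,"ry":0,"rz":0,"x":-4,"y":0,"z":0,"fingers":255},{"rx":0,"ry":0,"rz":0,"x":-4,"y":0,"z":0,"fingers":255},{"rx":0,"ry":0,"rz":0,"x":-3,"y":0,"z":0,"fingers":255},{"rx":0,"ry":0,"rz":0,"x":0,"y":0,"z":0,"fingers":255}]}}

```text
t: 7.4
tool_pos: [0.4983, -0.0969, 0.0198]
tcp_rot: [0.035, -3.131, -0.005]
wrist_force: [0.1, 1.7, -0.3]
grip_width: 0.156
```

```bash
python3 look.py 5 1
```

```text
t 7.4 tcp [ 0.4983 -0.0969  0.0198] psi -3.1193 tilt [-0.0106  0.0029] F [ 0.1  1.7 -0.3] M [-0.048 -0.606 -0.01 ] g 0.156 j [-0.32  0.66  2.01 -0.    0.48 -1.91]
clamp frame mm -157.99929824683818 0.5259152793464701
```

View pics/t5.png

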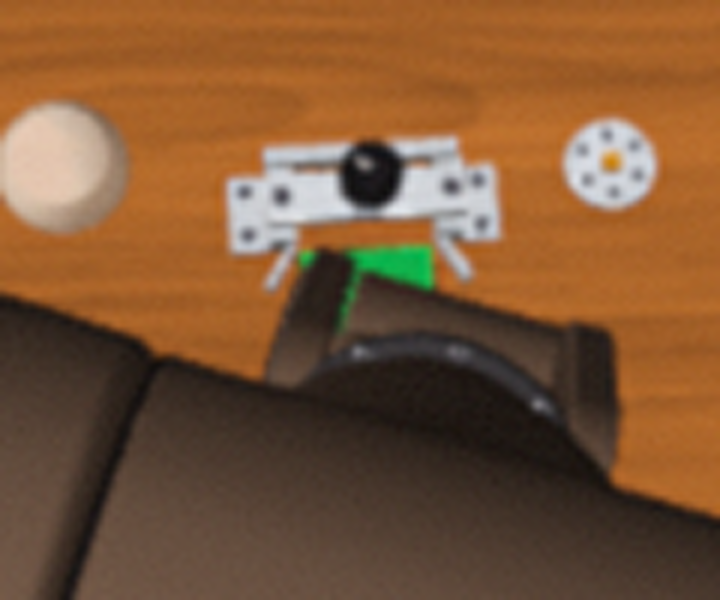

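View pics/s5.png

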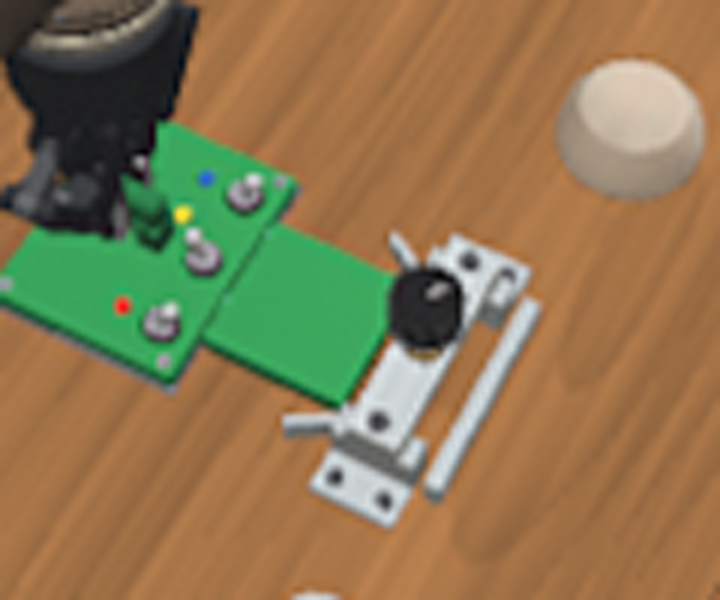

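The tongue is within the lead-in, centred to about 0.5 mm. I continue into the throat in small steps and watch the force.

{"api": "play_rows", "payload": {"commands": [{"rx":0,"ry":0,"rz":0,"x":-3,"y":-0.5,"z":0,"fingers":255},{"rx":0,"ry":0,"rz":0,"x":-3,"y":0,"z":0,"fingers":255},{"rx":0,"ry":0,"rz":0,"x":-3,"y":0,"z":0,"fingers":255},{"rx":0,"ry":0,"rz":0,"x":-3,"y":0,"z":0,"fingers":255},{"rx":0,"ry":0,"rz":0,"x":-3,"y":0,"z":0,"fingers":255},{"rx":0,"ry":0,"rz":0,"x":-3,"y":0,"z":0,"fingers":255},{"rx":0,"ry":0,"rz":0,"x":-2,"y":0,"z":0,"fingers":255},{"rx":0,"ry":0,"rz":0,"x":0,"y":0,"z":0,"fingers":255}]}}

```text
t: 8.5
tool_pos: [0.5136, -0.0965, 0.0198]
tcp_rot: [0.032, -3.12, -0.009]
wrist_force: [-0.7, 0.6, 0.8]
grip_width: 0.151
```

```bash
python3 look.py 6
```

```text
t 8.5 tcp [ 0.5136 -0.0965  0.0198] psi -3.121 tilt [-0.0212  0.0056] F [-0.7  0.6  0.8] M [-0.207 -0.474 -0.09 ] g 0.151 j [-0.31  0.67  1.97 -0.    0.52 -1.9 ]
clamp frame mm -142.74592073167966 0.5786809219587613
```

{"api": "play_rows", "payload": {"commands": [{"rx":0.001,"ry":-0.006,"rz":-0.002,"x":-3,"y":-0.3,"z":0,"fingers":255},{"rx":0.001,"ry":-0.006,"rz":-0.002,"x":-3,"y":0,"z":0,"fingers":255},{"rx":0.001,"ry":-0.006,"rz":0,"x":-3,"y":0,"z":0,"fingers":255},{"rx":0.001,"ry":-0.006,"rz":0,"x":-3,"y":0,"z":0,"fingers":255},{"rx":0,"ry":-0.004,"rz":0,"x":-3,"y":0,"z":0,"fingers":255},{"rx":0,"ry":-0.004,"rz":0,"x":-3,"y":0,"z":0,"fingers":255},{"rx":0,"ry":-0.004,"rz":0,"x":-2,"y":0,"z":0,"fingers":255},{"rx":0,"ry":0,"rz":0,"x":0,"y":0,"z":0,"fingers":255}]}}

```text
t: 9.5
tool_pos: [0.5257, -0.0955, 0.0197]
tcp_rot: [0.041, -3.138, -0.01]
wrist_force: [1.1, 1.5, 0.6]
grip_width: 0.157
```

```bash
python3 look.py 7 1
```

```text
t 9.5 tcp [ 0.5257 -0.0955  0.0197] psi -3.1152 tilt [-0.0034  0.0066] F [1.1 1.5 0.6] M [-0.014  0.047 -0.146] g 0.157 j [-0.31  0.68  1.95  0.01  0.52 -1.91]
clamp frame mm -130.5650025922168 1.2651204046466802
```

View pics/s7.png

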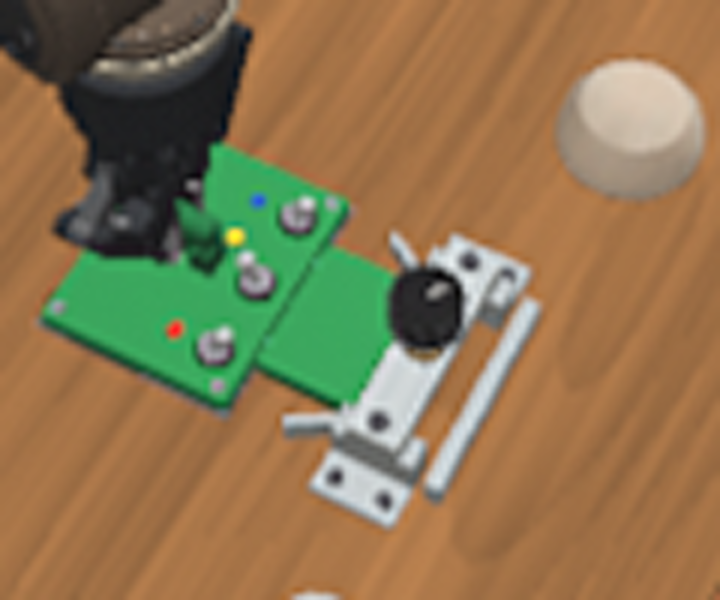

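View pics/t7.png

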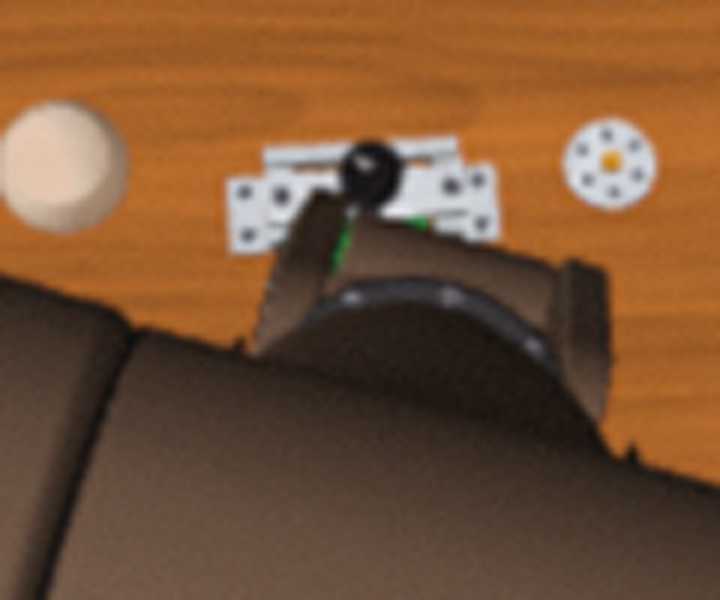

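The tongue is now under the bar with low forces. About 20 mm remains to the stop.

{"api": "play_rows", "payload": {"commands": [{"rx":0,"ry":-0.003,"rz":0,"x":-2,"y":-0.6,"z":0,"fingers":255},{"rx":0,"ry":-0.003,"rz":0,"x":-3,"y":-0.4,"z":0,"fingers":255},{"rx":0,"ry":-0.003,"rz":0,"x":-3,"y":0,"z":0,"fingers":255},{"rx":0,"ry":-0.003,"rz":0,"x":-3,"y":0,"z":0,"fingers":255},{"rx":0,"ry":-0.003,"rz":0,"x":-3,"y":0,"z":0,"fingers":255},{"rx":0,"ry":-0.003,"rz":0,"x":-3,"y":0,"z":0,"fingers":255},{"rx":0,"ry":-0.003,"rz":0,"x":-2,"y":0,"z":0,"fingers":255},{"rx":0,"ry":0,"rz":0,"x":-1,"y":0,"z":0,"fingers":255}]}}

```text
t: 10.6
tool_pos: [0.537, -0.095, 0.0197]
tcp_rot: [0.043, -3.138, -0.018]
wrist_force: [-6.1, -1.5, 7.5]
grip_width: 0.15
```

```bash
python3 look.py 8
```

```text
t 10.6 tcp [ 0.537  -0.095   0.0197] psi -3.1141 tilt [-0.0032  0.0115] F [-6.1 -1.5  7.5] M [-0.934  1.387 -0.247] g 0.15 j [-0.3   0.69  1.92  0.02  0.54 -1.92]
clamp frame mm -119.27581530259107 1.4755658392688449
```

{"api": "play_rows", "payload": {"commands": [{"rx":0.003,"ry":0,"rz":0,"x":0,"y":-0.5,"z":-0.2,"fingers":255},{"rx":0.003,"ry":0,"rz":0,"x":-2,"y":-0.5,"z":0,"fingers":255},{"rx":0.003,"ry":0,"rz":0,"x":-2,"y":-0.3,"z":0,"fingers":255},{"rx":0.003,"ry":0,"rz":0,"x":-2,"y":0,"z":0,"fingers":255},{"rx":0,"ry":0,"rz":0,"x":-2,"y":0,"z":0,"fingers":255},{"rx":0,"ry":0,"rz":0,"x":-2,"y":0,"z":0,"fingers":255},{"rx":0,"ry":0,"rz":0,"x":-2,"y":0,"z":0,"fingers":255},{"rx":0,"ry":0,"rz":0,"x":-2,"y":0,"z":0,"fingers":255}]}}

```text
t: 11.6
tool_pos: [0.5461, -0.0955, 0.0197]
tcp_rot: [0.045, -3.126, -0.002]
wrist_force: [-6.6, -0.8, 5.6]
grip_width: 0.151
```

```bash
python3 look.py 9
```

```text
t 11.6 tcp [ 0.5461 -0.0955  0.0197] psi -3.1125 tilt [-0.0155  0.0011] F [-6.6 -0.8  5.6] M [-0.036  0.651 -0.009] g 0.151 j [-0.29  0.69  1.89 -0.01  0.57 -1.89]
clamp frame mm -110.20554429176687 0.8025178151522953
```

{"api": "play_rows", "payload": {"commands": [{"rx":0,"ry":-0.004,"rz":0.002,"x":-1.5,"y":-0.3,"z":0,"fingers":255},{"rx":0,"ry":-0.004,"rz":0.002,"x":-1.5,"y":0,"z":0,"fingers":255},{"rx":0,"ry":-0.004,"rz":0,"x":-1.5,"y":0,"z":0,"fingers":255},{"rx":0,"ry":-0.003,"rz":0,"x":-1.5,"y":0,"z":0,"fingers":255},{"rx":0,"ry":0,"rz":0,"x":-1.5,"y":0,"z":0,"fingers":255},{"rx":0,"ry":0,"rz":0,"x":-1.5,"y":0,"z":0,"fingers":255},{"rx":0,"ry":0,"rz":0,"x":-1.5,"y":0,"z":0,"fingers":255},{"rx":0,"ry":0,"rz":0,"x":-1.5,"y":0,"z":0,"fingers":255}]}}

```text
t: 12.6
tool_pos: [0.5464, -0.0955, 0.0197]
tcp_rot: [0.046, -3.115, -0.007]
wrist_force: [-12.7, -2.2, 10.0]
grip_width: 0.155
```

```bash
python3 look.py 10 1
```

```text
t 12.6 tcp [ 0.5464 -0.0955  0.0197] psi -3.1122 tilt [-0.0264  0.0043] F [-12.7  -2.2  10. ] M [-0.587  1.382 -0.028] g 0.155 j [-0.29  0.7   1.89 -0.01  0.58 -1.89]
clamp frame mm -109.88626153003563 0.7911731702746368
```

View pics/s10.png

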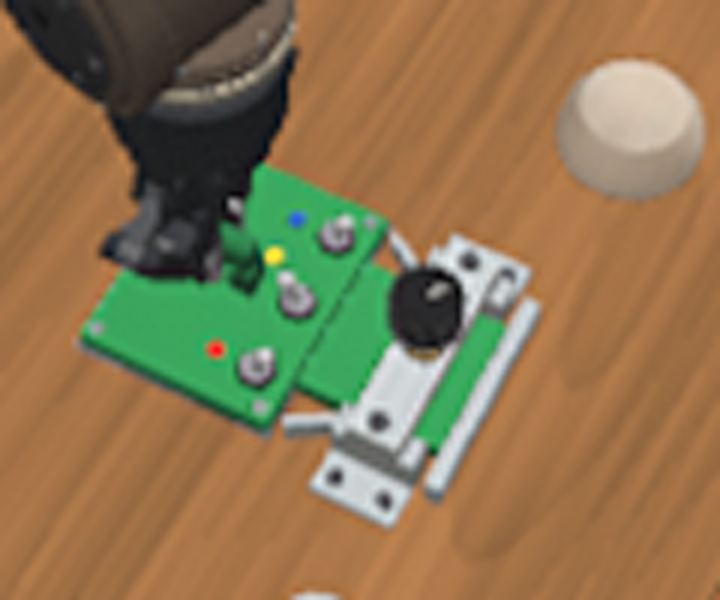

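The board is stalled at −109.9 mm (home is −110), and the green tongue shows through behind the bar right up to the stop (crop about 470,390). I'll release now and rise.

{"api": "play_rows", "payload": {"commands": [{"rx":0,"ry":0,"rz":0,"x":-0.5,"y":0,"z":0,"fingers":0},{"rx":0,"ry":0,"rz":0,"x":0,"y":0,"z":0,"fingers":0},{"rx":0,"ry":0,"rz":0,"x":0,"y":0,"z":0,"fingers":0},{"rx":0,"ry":0,"rz":0,"x":0,"y":0,"z":0,"fingers":0},{"rx":0,"ry":0,"rz":0,"x":0,"y":0,"z":-5,"fingers":0},{"rx":0,"ry":0,"rz":0,"x":0,"y":0,"z":-15,"fingers":0},{"rx":0,"ry":0,"rz":0,"x":0,"y":0,"z":-30,"fingers":0},{"rx":0,"ry":0,"rz":0,"x":0,"y":0,"z":-30,"fingers":0}]}}

```text
t: 13.7
tool_pos: [0.5497, -0.0958, 0.1021]
tcp_rot: [0.047, -3.114, -0.007]
wrist_force: [-0.3, -0.8, -0.2]
grip_width: 1.003
```

```bash
python3 look.py 11 1; python3 - <<'E'
from plan import *
rows([((.6563,-.0935,.13),np.pi+.86,8)],0)
E
```

```text
t 13.7 tcp [ 0.5497 -0.0958  0.1021] psi -3.1116 tilt [-0.0268  0.0043] F [-0.3 -0.8 -0.2] M [-0.04   0.029 -0.004] g 1.003 j [-0.29  0.57  1.83 -0.01  0.76 -1.89]
clamp frame mm -106.6493182296346 0.3189214359324813
{"rx": 0.002, "ry": -0.002, "rz": -0.104, "x": -13.1, "y": 0.0, "z": -3.5, "fingers": 0}
{"rx": 0.002, "ry": -0.002, "rz": -0.104, "x": -13.0, "y": -1.4, "z": -3.5, "fingers": 0}
{"rx": 0.002, "ry": -0.002, "rz": -0.104, "x": -12.8, "y": -2.8, "z": -3.5, "fingers": 0}
{"rx": 0.002, "ry": -0.002, "rz": -0.104, "x": -12.5, "y": -4.1, "z": -3.4, "fingers": 0}
{"rx": 0.002, "ry": -0.002, "rz": -0.104, "x": -12.0, "y": -5.3, "z": -3.4, "fingers": 0}
{"rx": 0.002, "ry": -0.002, "rz": -0.104, "x": -11.4, "y": -6.6, "z": -3.3, "fingers": 0}
{"rx": 0.002, "ry": -0.002, "rz": -0.104, "x": -10.6, "y": -7.7, "z": -3.3, "fingers": 0}
{"rx": 0.002, "ry": -0.002, "rz": -0.104, "x": -9.8, "y": -8.8, "z": -3.3, "fingers": 0}
```

View pics/s11.png

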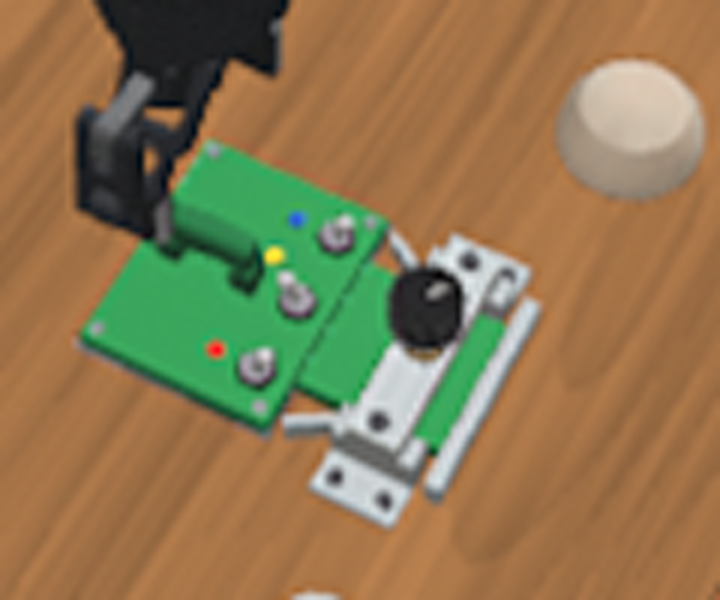

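The board hasn't moved with the gripper off. I go over the screw next, turning the last joint to about −2.5.

{"api": "play_rows", "payload": {"commands": [{"rx":0.002,"ry":-0.003,"rz":-0.085,"x":-14,"y":0,"z":-3,"fingers":0},{"rx":0.002,"ry":-0.003,"rz":-0.085,"x":-14,"y":-1,"z":-3,"fingers":0},{"rx":0.002,"ry":-0.003,"rz":-0.085,"x":-13,"y":-2,"z":-3,"fingers":0},{"rx":0.002,"ry":-0.003,"rz":-0.085,"x":-13,"y":-4,"z":-3,"fingers":0},{"rx":0.002,"ry":-0.003,"rz":-0.085,"x":-13,"y":-5,"z":-3,"fingers":0},{"rx":0.002,"ry":-0.003,"rz":-0.085,"x":-12,"y":-6,"z":-3,"fingers":0},{"rx":0.002,"ry":-0.003,"rz":-0.085,"x":-11,"y":-7,"z":-3,"fingers":0},{"rx":0.002,"ry":-0.003,"rz":-0.08,"x":-11,"y":-8,"z":-3,"fingers":0}]}}

```text
t: 14.8
tool_pos: [0.6615, -0.0937, 0.1304]
tcp_rot: [-1.114, 2.931, -0.009]
wrist_force: [0.0, -0.1, 0.1]
grip_width: 0.998
```

```bash
python3 - <<'E'
from plan import *
show();rows([((.6563,-.0935,.10),3.84,3),((.6563,-.0935,.06),3.84,5)],0)
E
```

```text
t 14.8 tcp [ 0.6615 -0.0937  0.1304] psi -2.415 tilt [ 0.0071 -0.0034] F [ 0.  -0.1  0.1] M [-0.02   0.009 -0.045] g 0.998 j [-0.24  0.65  1.55 -0.    0.93 -2.54]
{"rx": -0.002, "ry": 0.001, "rz": 0.009, "x": 1.3, "y": 1.3, "z": 10.1, "fingers": 0}
{"rx": -0.002, "ry": 0.001, "rz": 0.009, "x": 1.3, "y": 1.3, "z": 10.1, "fingers": 0}
{"rx": -0.002, "ry": 0.001, "rz": 0.009, "x": 1.3, "y": 1.2, "z": 10.1, "fingers": 0}
{"rx": 0.0, "ry": 0.0, "rz": 0.0, "x": 0.0, "y": 0.0, "z": 8.0, "fingers": 0}
{"rx": 0.0, "ry": 0.0, "rz": 0.0, "x": 0.0, "y": 0.0, "z": 8.0, "fingers": 0}
{"rx": 0.0, "ry": 0.0, "rz": 0.0, "x": 0.0, "y": 0.0, "z": 8.0, "fingers": 0}
{"rx": 0.0, "ry": 0.0, "rz": 0.0, "x": 0.0, "y": 0.0, "z": 8.0, "fingers": 0}
{"rx": 0.0, "ry": 0.0, "rz": 0.0, "x": 0.0, "y": 0.0, "z": 8.0, "fingers": 0}
```

{"api": "play_rows", "payload": {"commands": [{"rx":-0.002,"ry":0.001,"rz":0.01,"x":1.5,"y":1.3,"z":10,"fingers":0},{"rx":-0.002,"ry":0.001,"rz":0.01,"x":1.3,"y":1.3,"z":12,"fingers":0},{"rx":-0.002,"ry":0.001,"rz":0,"x":1.3,"y":1.2,"z":14,"fingers":0},{"rx":0,"ry":0,"rz":0,"x":0,"y":0,"z":14,"fingers":0},{"rx":0,"ry":0,"rz":0,"x":0,"y":0,"z":12,"fingers":0},{"rx":0,"ry":0,"rz":0,"x":0,"y":0,"z":10,"fingers":0},{"rx":0,"ry":0,"rz":0,"x":0,"y":0,"z":6,"fingers":0},{"rx":0,"ry":0,"rz":0,"x":0,"y":0,"z":2,"fingers":0}]}}

```text
t: 15.8
tool_pos: [0.6537, -0.0934, 0.0433]
tcp_rot: [1.077, -2.948, -0.002]
wrist_force: [-0.8, 0.5, 0.0]
grip_width: 0.997
```

```bash
python3 look.py 12 1; python3 - <<'E'
from plan import *
rows([((.6563,-.0935,.049),3.84,2)],0)
E
```

```text
t 15.8 tcp [ 0.6537 -0.0934  0.0433] psi -2.441 tilt [-0.0027  0.0001] F [-0.8  0.5  0. ] M [ 0.008 -0.04  -0.028] g 0.997 j [-0.24  0.76  1.62 -0.    0.77 -2.51]
clamp frame mm -2.6180332828550568 0.13708568298109117
{"rx": 0.001, "ry": -0.001, "rz": 0.001, "x": -0.9, "y": -0.8, "z": -2.7, "fingers": 0}
{"rx": 0.001, "ry": -0.001, "rz": 0.001, "x": -0.9, "y": -0.8, "z": -2.7, "fingers": 0}
```

View pics/s12.png

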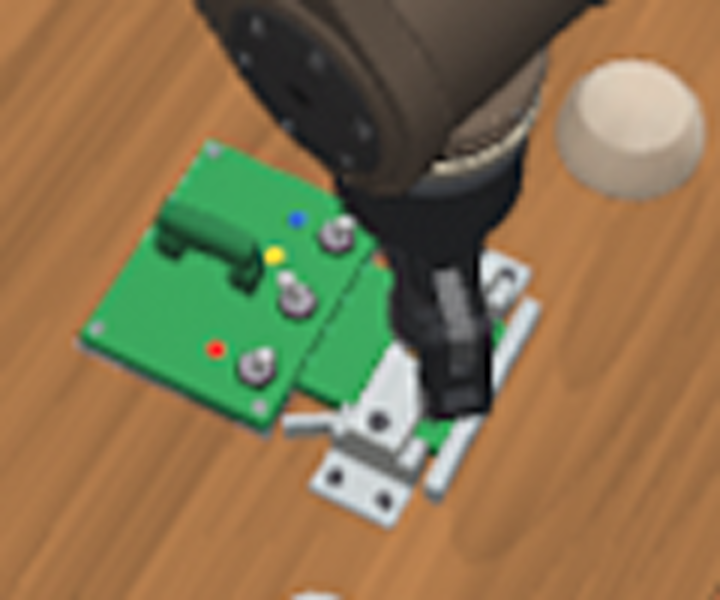

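The gripper straddles the head. I raise it to z = 49 mm, centre it and close.

{"api": "play_rows", "payload": {"commands": [{"rx":0.001,"ry":-0.001,"rz":0,"x":-1,"y":-1,"z":-3,"fingers":0},{"rx":0.001,"ry":-0.001,"rz":0,"x":-1,"y":-0.8,"z":-3,"fingers":0},{"rx":0,"ry":0,"rz":0,"x":0,"y":0,"z":0,"fingers":0},{"rx":0,"ry":0,"rz":0,"x":0,"y":0,"z":0,"fingers":255},{"rx":0,"ry":0,"rz":0,"x":0,"y":0,"z":0,"fingers":255},{"rx":0,"ry":0,"rz":0,"x":0,"y":0,"z":0,"fingers":255},{"rx":0,"ry":0,"rz":0,"x":0,"y":0,"z":0,"fingers":255},{"rx":0,"ry":0,"rz":0,"x":0,"y":0,"z":0,"fingers":255}]}}

```text
t: 16.9
tool_pos: [0.6573, -0.0937, 0.0518]
tcp_rot: [-1.077, 2.948, -0.003]
wrist_force: [-0.6, 0.4, 0.9]
grip_width: 0.351
```

```bash
python3 look.py 13 1
```

```text
t 16.9 tcp [ 0.6573 -0.0937  0.0518] psi -2.4409 tilt [ 0.0029 -0.0009] F [-0.6  0.4  0.9] M [ 0.067  0.1   -0.018] g 0.351 j [-0.24  0.75  1.61 -0.    0.79 -2.51]
clamp frame mm 0.9639138745513612 -0.18860676160767664
```

View pics/s13.png

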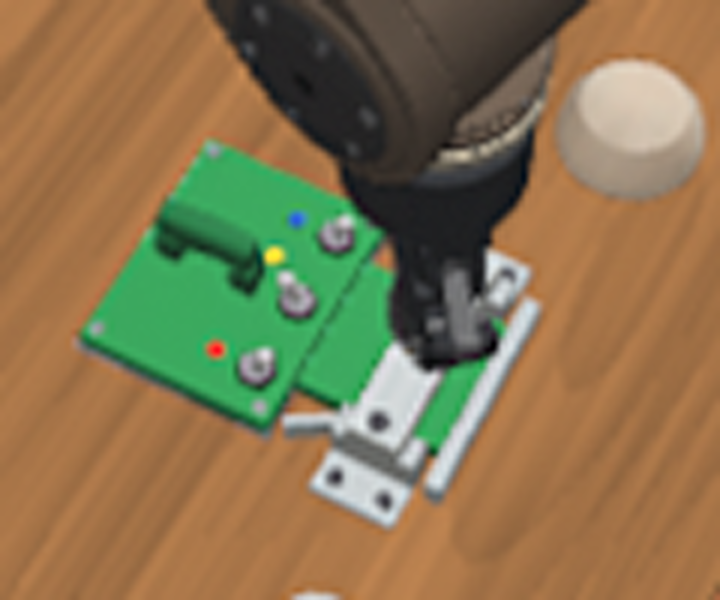

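Width 0.351 is about 32 mm, so it is on the head, but the pads sit about 4 mm high. I'll regrip lower.

{"api": "play_rows", "payload": {"commands": [{"rx":0,"ry":0,"rz":0,"x":0,"y":0,"z":0,"fingers":100},{"rx":0,"ry":0,"rz":0,"x":0,"y":0,"z":0,"fingers":100},{"rx":-0.002,"ry":0,"rz":0,"x":0.5,"y":0,"z":3,"fingers":100},{"rx":0,"ry":0,"rz":0,"x":0.2,"y":0.5,"z":1,"fingers":100},{"rx":0,"ry":0,"rz":0,"x":0,"y":0,"z":0,"fingers":255},{"rx":0,"ry":0,"rz":0,"x":0,"y":0,"z":0,"fingers":255},{"rx":0,"ry":0,"rz":0,"x":0,"y":0,"z":0,"fingers":255},{"rx":0,"ry":0,"rz":0,"x":0,"y":0,"z":0,"fingers":255}]}}

```text
t: 18.0
tool_pos: [0.6565, -0.0941, 0.0472]
tcp_rot: [-1.077, 2.949, 0.0]
wrist_force: [1.5, -0.9, 0.4]
grip_width: 0.356
```

```bash
python3 look.py 14
```

```text
t 18.0 tcp [ 0.6565 -0.0941  0.0472] psi -2.4412 tilt [0.0016 0.0006] F [ 1.5 -0.9  0.4] M [-0.056 -0.035 -0.017] g 0.356 j [-0.24  0.75  1.61  0.    0.78 -2.51]
clamp frame mm 0.1565361503833181 -0.5564948515361775
```

{"api": "play_rows", "payload": {"commands": [{"rx":0,"ry":0,"rz":0.05,"x":0,"y":0,"z":0.1,"fingers":255},{"rx":0,"ry":0,"rz":0.1,"x":0,"y":0,"z":0.16,"fingers":255},{"rx":0,"ry":0,"rz":0.1,"x":0,"y":0,"z":0.16,"fingers":255},{"rx":0,"ry":0,"rz":0.1,"x":0,"y":0,"z":0.16,"fingers":255},{"rx":0,"ry":0,"rz":0.1,"x":0,"y":0,"z":0.16,"fingers":255},{"rx":0,"ry":0,"rz":0.1,"x":0,"y":0,"z":0.16,"fingers":255},{"rx":0,"ry":0,"rz":0.1,"x":0,"y":0,"z":0.16,"fingers":255},{"rx":0,"ry":0,"rz":0.05,"x":0,"y":0,"z":0.1,"fingers":255}]}}

```text
t: 19.0
tool_pos: [0.6566, -0.0941, 0.046]
tcp_rot: [0.034, 3.139, 0.001]
wrist_force: [1.1, -1.0, 0.8]
grip_width: 0.353
```

```bash
python3 look.py 15
```

```text
t 19.0 tcp [ 0.6566 -0.0941  0.046 ] psi 3.1197 tilt [0.002  0.0003] F [ 1.1 -1.   0.8] M [-0.15  -0.004  0.041] g 0.353 j [-0.24  0.75  1.61  0.    0.78 -1.79]
clamp frame mm 0.27300273885001985 -0.5810287886294764
```

{"api": "play_rows", "payload": {"commands": [{"rx":0,"ry":0,"rz":0.05,"x":0,"y":0,"z":0.1,"fingers":255},{"rx":0,"ry":0,"rz":0.07,"x":0,"y":0,"z":0.11,"fingers":255},{"rx":0,"ry":0,"rz":0.07,"x":0,"y":0,"z":0.11,"fingers":255},{"rx":0,"ry":0,"rz":0.07,"x":0,"y":0,"z":0.11,"fingers":255},{"rx":0,"ry":0,"rz":0.07,"x":0,"y":0,"z":0.11,"fingers":255},{"rx":0,"ry":0,"rz":0.07,"x":0,"y":0,"z":0.11,"fingers":255},{"rx":0,"ry":0,"rz":0.07,"x":0,"y":0,"z":0.11,"fingers":255},{"rx":0,"ry":0,"rz":0.07,"x":0,"y":0,"z":0.11,"fingers":255}]}}

```text
t: 20.0
tool_pos: [0.6566, -0.0941, 0.0452]
tcp_rot: [0.897, 3.009, 0.001]
wrist_force: [-0.0, -0.1, 0.7]
grip_width: 0.355
```

```bash
cat > tq.py <<'E'
from plan import *
from plant import get_image
import sys
s=get_state();show(s);print("eff6",s["joint_efforts"][5])
k=int(sys.argv[1]) if len(sys.argv)>1 else 0
for _ in range(k):
    get_image("top");s=get_state();print("Mz",round(s["wrist_torque"][2],3),"e",round(s["joint_efforts"][5],4),"j6",round(s["joints"][5],4))
E
python3 tq.py 3
```

```text
t 20.0 tcp [ 0.6566 -0.0941  0.0452] psi 2.5621 tilt [0.0022 0.    ] F [-0.  -0.1  0.7] M [-0.17  -0.03   0.011] g 0.355 j [-0.24  0.76  1.61  0.    0.77 -1.23]
eff6 -0.9270797856152058
Mz 0.02 e -0.63 j6 -1.2306
Mz -0.034 e 0.8345 j6 -1.2355
Mz -0.044 e 0.3807 j6 -1.2375
```

{"api": "play_rows", "payload": {"commands": [{"rx":0,"ry":0,"rz":0.05,"x":0,"y":0,"z":0.08,"fingers":255},{"rx":0,"ry":0,"rz":0.05,"x":0,"y":0,"z":0.08,"fingers":255},{"rx":0,"ry":0,"rz":0.05,"x":0,"y":0,"z":0.08,"fingers":255},{"rx":0,"ry":0,"rz":0.05,"x":0,"y":0,"z":0.08,"fingers":255},{"rx":0,"ry":0,"rz":0.05,"x":0,"y":0,"z":0.08,"fingers":255},{"rx":0,"ry":0,"rz":0.05,"x":0,"y":0,"z":0.08,"fingers":255},{"rx":0,"ry":0,"rz":0.05,"x":0,"y":0,"z":0.08,"fingers":255},{"rx":0,"ry":0,"rz":0.05,"x":0,"y":0,"z":0.08,"fingers":255}]}}

```text
t: 21.15
tool_pos: [0.6566, -0.0942, 0.0445]
tcp_rot: [1.467, 2.775, 0.001]
wrist_force: [-0.6, -0.2, 0.7]
grip_width: 0.357
```

```bash
python3 tq.py
```

```text
t 21.15 tcp [ 0.6566 -0.0942  0.0445] psi 2.169 tilt [ 0.0024 -0.0002] F [-0.6 -0.2  0.7] M [-0.103 -0.091  0.042] g 0.357 j [-0.24  0.76  1.61  0.    0.77 -0.84]
eff6 -0.6286451406776905
```

{"api": "play_rows", "payload": {"commands": [{"rx":0,"ry":0,"rz":0.05,"x":0,"y":0,"z":0.08,"fingers":255},{"rx":0,"ry":0,"rz":0.05,"x":0,"y":0,"z":0.08,"fingers":255},{"rx":0,"ry":0,"rz":0.05,"x":0,"y":0,"z":0.08,"fingers":255},{"rx":0,"ry":0,"rz":0.05,"x":0,"y":0,"z":0.08,"fingers":255},{"rx":0,"ry":0,"rz":0.05,"x":0,"y":0,"z":0.08,"fingers":255},{"rx":0,"ry":0,"rz":0.05,"x":0,"y":0,"z":0.08,"fingers":255},{"rx":0,"ry":0,"rz":0.05,"x":0,"y":0,"z":0.08,"fingers":255},{"rx":0,"ry":0,"rz":0.05,"x":0,"y":0,"z":0.08,"fingers":255}]}}

```text
t: 22.15
tool_pos: [0.6566, -0.0942, 0.0439]
tcp_rot: [1.986, 2.431, 0.002]
wrist_force: [-0.3, -2.0, 0.1]
grip_width: 0.358
```

```bash
python3 tq.py
```

```text
t 22.15 tcp [ 0.6566 -0.0942  0.0439] psi 1.7718 tilt [ 0.0025 -0.0006] F [-0.3 -2.   0.1] M [-0.184 -0.01   0.003] g 0.358 j [-0.24  0.76  1.61  0.    0.77 -0.44]
eff6 -0.6284707970917225
```

{"api": "play_rows", "payload": {"commands": [{"rx":0,"ry":0,"rz":0.05,"x":0,"y":0,"z":0.08,"fingers":255},{"rx":0,"ry":0,"rz":0.05,"x":0,"y":0,"z":0.08,"fingers":255},{"rx":0,"ry":0,"rz":0.05,"x":0,"y":0,"z":0.08,"fingers":255},{"rx":0,"ry":0,"rz":0.05,"x":0,"y":0,"z":0.08,"fingers":255},{"rx":0,"ry":0,"rz":0.05,"x":0,"y":0,"z":0.08,"fingers":255},{"rx":0,"ry":0,"rz":0.05,"x":0,"y":0,"z":0.08,"fingers":255},{"rx":0,"ry":0,"rz":0.05,"x":0,"y":0,"z":0.08,"fingers":255},{"rx":0,"ry":0,"rz":0.05,"x":0,"y":0,"z":0.08,"fingers":255}]}}

```text
t: 23.15
tool_pos: [0.6566, -0.0942, 0.0433]
tcp_rot: [2.427, 1.992, 0.002]
wrist_force: [-0.1, -0.9, 0.5]
grip_width: 0.355
```

```bash
python3 tq.py
```

```text
t 23.15 tcp [ 0.6566 -0.0942  0.0433] psi 1.3745 tilt [ 0.0026 -0.001 ] F [-0.1 -0.9  0.5] M [-0.176 -0.072  0.065] g 0.355 j [-0.24  0.76  1.61 -0.    0.77 -0.05]
eff6 -0.6284038536250591
```

{"api": "play_rows", "payload": {"commands": [{"rx":0,"ry":0,"rz":0.04,"x":0,"y":0,"z":0.06,"fingers":255},{"rx":0,"ry":0,"rz":0.04,"x":0,"y":0,"z":0.06,"fingers":255},{"rx":0,"ry":0,"rz":0.04,"x":0,"y":0,"z":0.06,"fingers":255},{"rx":0,"ry":0,"rz":0.04,"x":0,"y":0,"z":0.06,"fingers":255},{"rx":0,"ry":0,"rz":0.04,"x":0,"y":0,"z":0.06,"fingers":255},{"rx":0,"ry":0,"rz":0.04,"x":0,"y":0,"z":0.06,"fingers":255},{"rx":0,"ry":0,"rz":0.04,"x":0,"y":0,"z":0.06,"fingers":255},{"rx":0,"ry":0,"rz":0.04,"x":0,"y":0,"z":0.06,"fingers":255}]}}

```text
t: 24.15
tool_pos: [0.6566, -0.0943, 0.0428]
tcp_rot: [2.709, 1.587, 0.002]
wrist_force: [0.3, -0.4, -0.0]
grip_width: 0.354
```

```bash
python3 tq.py
```

```text
t 24.15 tcp [ 0.6566 -0.0943  0.0428] psi 1.0599 tilt [ 0.0026 -0.0014] F [ 0.3 -0.4 -0. ] M [-0.214 -0.069  0.057] g 0.354 j [-0.24  0.76  1.61 -0.    0.77  0.27]
eff6 -0.49196328967809677
```

{"api": "play_rows", "payload": {"commands": [{"rx":0,"ry":0,"rz":0.04,"x":0,"y":0,"z":0.06,"fingers":255},{"rx":0,"ry":0,"rz":0.04,"x":0,"y":0,"z":0.06,"fingers":255},{"rx":0,"ry":0,"rz":0.04,"x":0,"y":0,"z":0.06,"fingers":255},{"rx":0,"ry":0,"rz":0.04,"x":0,"y":0,"z":0.06,"fingers":255},{"rx":0,"ry":0,"rz":0.04,"x":0,"y":0,"z":0.06,"fingers":255},{"rx":0,"ry":0,"rz":0.04,"x":0,"y":0,"z":0.06,"fingers":255},{"rx":0,"ry":0,"rz":0.04,"x":0,"y":0,"z":0.06,"fingers":255},{"rx":0,"ry":0,"rz":0.04,"x":0,"y":0,"z":0.06,"fingers":255}]}}

```text
t: 25.15
tool_pos: [0.6566, -0.0942, 0.0423]
tcp_rot: [2.923, 1.143, 0.003]
wrist_force: [0.1, -1.5, 0.5]
grip_width: 0.357
```

```bash
python3 tq.py
```

```text
t 25.15 tcp [ 0.6566 -0.0942  0.0423] psi 0.7457 tilt [ 0.0026 -0.0018] F [ 0.1 -1.5  0.5] M [-0.188 -0.039  0.081] g 0.357 j [-0.24  0.76  1.61 -0.    0.77  0.58]
eff6 -0.49193115904927254
```

{"api": "play_rows", "payload": {"commands": [{"rx":0,"ry":0,"rz":0.03,"x":0,"y":0,"z":0.05,"fingers":255},{"rx":0,"ry":0,"rz":0.03,"x":0,"y":0,"z":0.05,"fingers":255},{"rx":0,"ry":0,"rz":0.03,"x":0,"y":0,"z":0.05,"fingers":255},{"rx":0,"ry":0,"rz":0.03,"x":0,"y":0,"z":0.05,"fingers":255},{"rx":0,"ry":0,"rz":0.03,"x":0,"y":0,"z":0.05,"fingers":255},{"rx":0,"ry":0,"rz":0.03,"x":0,"y":0,"z":0.05,"fingers":255},{"rx":0,"ry":0,"rz":0.03,"x":0,"y":0,"z":0.05,"fingers":255},{"rx":0,"ry":0,"rz":0.03,"x":0,"y":0,"z":0.05,"fingers":255}]}}

```text
t: 26.15
tool_pos: [0.6566, -0.0943, 0.0419]
tcp_rot: [3.044, 0.767, 0.003]
wrist_force: [-0.1, -0.7, 1.0]
grip_width: 0.357
```

```bash
python3 tq.py
```

```text
t 26.15 tcp [ 0.6566 -0.0943  0.0419] psi 0.4939 tilt [ 0.0026 -0.0019] F [-0.1 -0.7  1. ] M [-0.198  0.022 -0.017] g 0.357 j [-0.24  0.76  1.61 -0.    0.77  0.84]
eff6 -0.3973427228629589
```

{"api": "play_rows", "payload": {"commands": [{"rx":0,"ry":0,"rz":0.04,"x":0,"y":0,"z":0.06,"fingers":255},{"rx":0,"ry":0,"rz":0.04,"x":0,"y":0,"z":0.06,"fingers":255},{"rx":0,"ry":0,"rz":0.04,"x":0,"y":0,"z":0.06,"fingers":255},{"rx":0,"ry":0,"rz":0.04,"x":0,"y":0,"z":0.06,"fingers":255},{"rx":0,"ry":0,"rz":0.04,"x":0,"y":0,"z":0.06,"fingers":255},{"rx":0,"ry":0,"rz":0.04,"x":0,"y":0,"z":0.06,"fingers":255},{"rx":0,"ry":0,"rz":0.04,"x":0,"y":0,"z":0.06,"fingers":255},{"rx":0,"ry":0,"rz":0.04,"x":0,"y":0,"z":0.06,"fingers":255}]}}

```text
t: 27.15
tool_pos: [0.6565, -0.0942, 0.0414]
tcp_rot: [3.13, 0.242, 0.004]
wrist_force: [0.1, -1.4, 1.0]
grip_width: 0.353
```

```bash
python3 tq.py
```

```text
t 27.15 tcp [ 0.6565 -0.0942  0.0414] psi 0.1544 tilt [ 0.0025 -0.002 ] F [ 0.1 -1.4  1. ] M [-0.217  0.001  0.002] g 0.353 j [-0.24  0.76  1.61 -0.    0.77  1.18]
eff6 -0.514215063303709
```

{"api": "play_rows", "payload": {"commands": [{"rx":0,"ry":0,"rz":0.03,"x":0,"y":0,"z":0.05,"fingers":255},{"rx":0,"ry":0,"rz":0.03,"x":0,"y":0,"z":0.05,"fingers":255},{"rx":0,"ry":0,"rz":0.03,"x":0,"y":0,"z":0.05,"fingers":255},{"rx":0,"ry":0,"rz":0.03,"x":0,"y":0,"z":0.05,"fingers":255},{"rx":0,"ry":0,"rz":0.03,"x":0,"y":0,"z":0.05,"fingers":255},{"rx":0,"ry":0,"rz":0.03,"x":0,"y":0,"z":0.05,"fingers":255},{"rx":0,"ry":0,"rz":0.03,"x":0,"y":0,"z":0.05,"fingers":255},{"rx":0,"ry":0,"rz":0.03,"x":0,"y":0,"z":0.05,"fingers":255}]}}

```text
t: 28.15
tool_pos: [0.6565, -0.0943, 0.0412]
tcp_rot: [3.135, -0.16, 0.004]
wrist_force: [-0.2, -1.2, 1.5]
grip_width: 0.355
```

```bash
python3 tq.py; python3 look.py 16 1
```

```text
t 28.15 tcp [ 0.6565 -0.0943  0.0412] psi -0.1018 tilt [ 0.0026 -0.0022] F [-0.2 -1.2  1.5] M [-0.274  0.065  0.167] g 0.355 j [-0.24  0.76  1.61 -0.    0.77  1.43]
eff6 -0.3194679133594036
t 28.15 tcp [ 0.6565 -0.0943  0.0412] psi -0.1018 tilt [ 0.0026 -0.0022] F [-0.2 -1.2  1.5] M [-0.274  0.065  0.167] g 0.355 j [-0.24  0.76  1.61 -0.    0.77  1.43]
clamp frame mm 0.19901258728822546 -0.806574203620406
```

View pics/s16.png

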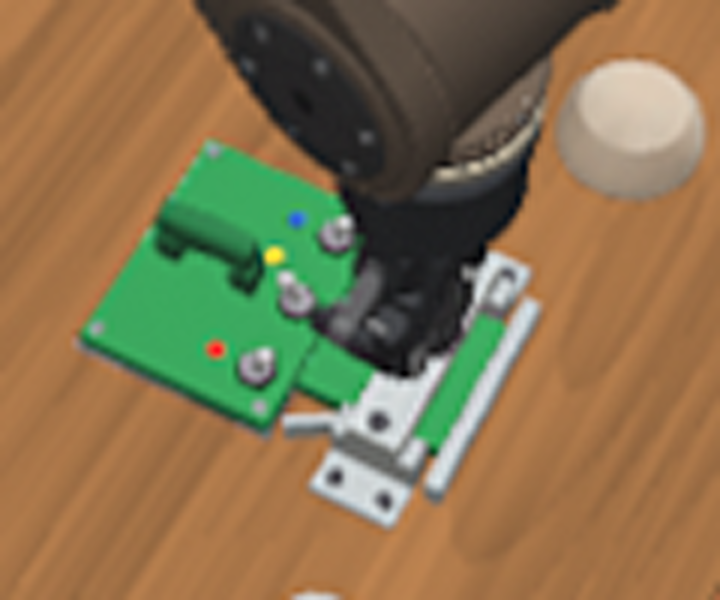

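The torque has started to rise (0.167), and the board is still home in the picture. I go on in small steps, reading each.

{"api": "play_rows", "payload": {"commands": [{"rx":0,"ry":0,"rz":0.01,"x":0,"y":0,"z":0.02,"fingers":255},{"rx":0,"ry":0,"rz":0.01,"x":0,"y":0,"z":0.02,"fingers":255},{"rx":0,"ry":0,"rz":0.01,"x":0,"y":0,"z":0.02,"fingers":255},{"rx":0,"ry":0,"rz":0.01,"x":0,"y":0,"z":0.02,"fingers":255},{"rx":0,"ry":0,"rz":0.01,"x":0,"y":0,"z":0.02,"fingers":255},{"rx":0,"ry":0,"rz":0.01,"x":0,"y":0,"z":0.02,"fingers":255},{"rx":0,"ry":0,"rz":0.01,"x":0,"y":0,"z":0.02,"fingers":255},{"rx":0,"ry":0,"rz":0.01,"x":0,"y":0,"z":0.02,"fingers":255}]}}

```text
t: 29.25
tool_pos: [0.6565, -0.0943, 0.0411]
tcp_rot: [3.126, -0.291, 0.004]
wrist_force: [0.1, -1.5, 1.7]
grip_width: 0.355
```

```bash
python3 tq.py
```

```text
t 29.25 tcp [ 0.6565 -0.0943  0.0411] psi -0.1858 tilt [ 0.0026 -0.0022] F [ 0.1 -1.5  1.7] M [-0.257  0.077  0.084] g 0.355 j [-0.24  0.76  1.61 -0.    0.77  1.52]
eff6 -0.016339629655703902
```

{"api": "play_rows", "payload": {"commands": [{"rx":0,"ry":0,"rz":0.01,"x":0,"y":0,"z":0.02,"fingers":255},{"rx":0,"ry":0,"rz":0.01,"x":0,"y":0,"z":0.02,"fingers":255},{"rx":0,"ry":0,"rz":0.01,"x":0,"y":0,"z":0.02,"fingers":255},{"rx":0,"ry":0,"rz":0.01,"x":0,"y":0,"z":0.02,"fingers":255},{"rx":0,"ry":0,"rz":0.01,"x":0,"y":0,"z":0.02,"fingers":255},{"rx":0,"ry":0,"rz":0.01,"x":0,"y":0,"z":0.02,"fingers":255},{"rx":0,"ry":0,"rz":0.01,"x":0,"y":0,"z":0.02,"fingers":255},{"rx":0,"ry":0,"rz":0.01,"x":0,"y":0,"z":0.02,"fingers":255}]}}

```text
t: 30.25
tool_pos: [0.6565, -0.0943, 0.041]
tcp_rot: [3.111, -0.425, 0.005]
wrist_force: [-0.3, -1.2, 2.0]
grip_width: 0.355
```

```bash
python3 tq.py
```

```text
t 30.25 tcp [ 0.6565 -0.0943  0.041 ] psi -0.2714 tilt [ 0.0026 -0.0022] F [-0.3 -1.2  2. ] M [-0.186  0.107  0.161] g 0.355 j [-0.24  0.76  1.61 -0.    0.77  1.6 ]
eff6 0.005500632687471807
```

{"api": "play_rows", "payload": {"commands": [{"rx":0,"ry":0,"rz":0.01,"x":0,"y":0,"z":0.02,"fingers":255},{"rx":0,"ry":0,"rz":0.01,"x":0,"y":0,"z":0.02,"fingers":255},{"rx":0,"ry":0,"rz":0.01,"x":0,"y":0,"z":0.02,"fingers":255},{"rx":0,"ry":0,"rz":0.01,"x":0,"y":0,"z":0.02,"fingers":255},{"rx":0,"ry":0,"rz":0.01,"x":0,"y":0,"z":0.02,"fingers":255},{"rx":0,"ry":0,"rz":0.01,"x":0,"y":0,"z":0.02,"fingers":255},{"rx":0,"ry":0,"rz":0.01,"x":0,"y":0,"z":0.02,"fingers":255},{"rx":0,"ry":0,"rz":0.01,"x":0,"y":0,"z":0.02,"fingers":255}]}}

```text
t: 31.25
tool_pos: [0.6565, -0.0943, 0.041]
tcp_rot: [3.09, -0.557, 0.005]
wrist_force: [-0.3, -1.1, 2.3]
grip_width: 0.358
```

```bash
python3 tq.py
```

```text
t 31.25 tcp [ 0.6565 -0.0943  0.041 ] psi -0.357 tilt [ 0.0026 -0.0023] F [-0.3 -1.1  2.3] M [-0.188  0.131  0.155] g 0.358 j [-0.24  0.76  1.61 -0.    0.77  1.69]
eff6 0.026004473911598325
```

{"api": "play_rows", "payload": {"commands": [{"rx":0,"ry":0,"rz":0.01,"x":0,"y":0,"z":0.02,"fingers":255},{"rx":0,"ry":0,"rz":0.01,"x":0,"y":0,"z":0.02,"fingers":255},{"rx":0,"ry":0,"rz":0.01,"x":0,"y":0,"z":0.02,"fingers":255},{"rx":0,"ry":0,"rz":0.01,"x":0,"y":0,"z":0.02,"fingers":255},{"rx":0,"ry":0,"rz":0.01,"x":0,"y":0,"z":0.02,"fingers":255},{"rx":0,"ry":0,"rz":0.01,"x":0,"y":0,"z":0.02,"fingers":255},{"rx":0,"ry":0,"rz":0.01,"x":0,"y":0,"z":0.02,"fingers":255},{"rx":0,"ry":0,"rz":0.01,"x":0,"y":0,"z":0.02,"fingers":255}]}}

```text
t: 32.25
tool_pos: [0.6565, -0.0943, 0.0409]
tcp_rot: [3.063, -0.689, 0.005]
wrist_force: [-1.7, -1.1, 4.0]
grip_width: 0.353
```

```bash
python3 tq.py
```

```text
t 32.25 tcp [ 0.6565 -0.0943  0.0409] psi -0.4426 tilt [ 0.0027 -0.0024] F [-1.7 -1.1  4. ] M [-0.234  0.199  0.17 ] g 0.353 j [-0.24  0.76  1.61 -0.    0.76  1.77]
eff6 0.04334182944148779
```

{"api": "play_rows", "payload": {"commands": [{"rx":0,"ry":0,"rz":0.005,"x":0,"y":0,"z":0,"fingers":255},{"rx":0,"ry":0,"rz":0.005,"x":0,"y":0,"z":0,"fingers":255},{"rx":0,"ry":0,"rz":0.005,"x":0,"y":0,"z":0,"fingers":255},{"rx":0,"ry":0,"rz":0.005,"x":0,"y":0,"z":0,"fingers":255},{"rx":0,"ry":0,"rz":0.005,"x":0,"y":0,"z":0,"fingers":255},{"rx":0,"ry":0,"rz":0.005,"x":0,"y":0,"z":0,"fingers":255},{"rx":0,"ry":0,"rz":0.005,"x":0,"y":0,"z":0,"fingers":255},{"rx":0,"ry":0,"rz":0.005,"x":0,"y":0,"z":0,"fingers":255}]}}

```text
t: 33.25
tool_pos: [0.6565, -0.0943, 0.0409]
tcp_rot: [3.048, -0.755, 0.005]
wrist_force: [-1.4, -0.4, 3.9]
grip_width: 0.358
```

```bash
python3 tq.py
```

```text
t 33.25 tcp [ 0.6565 -0.0943  0.0409] psi -0.4854 tilt [ 0.0026 -0.0024] F [-1.4 -0.4  3.9] M [-0.255  0.22   0.199] g 0.358 j [-0.24  0.76  1.61 -0.    0.76  1.82]
eff6 0.12520342133939266
```

{"api": "play_rows", "payload": {"commands": [{"rx":0,"ry":0,"rz":0.005,"x":0,"y":0,"z":0,"fingers":255},{"rx":0,"ry":0,"rz":0.005,"x":0,"y":0,"z":0,"fingers":255},{"rx":0,"ry":0,"rz":0.005,"x":0,"y":0,"z":0,"fingers":255},{"rx":0,"ry":0,"rz":0.005,"x":0,"y":0,"z":0,"fingers":255},{"rx":0,"ry":0,"rz":0.005,"x":0,"y":0,"z":0,"fingers":255},{"rx":0,"ry":0,"rz":0.005,"x":0,"y":0,"z":0,"fingers":255},{"rx":0,"ry":0,"rz":0.005,"x":0,"y":0,"z":0,"fingers":255},{"rx":0,"ry":0,"rz":0.005,"x":0,"y":0,"z":0,"fingers":255}]}}

```text
t: 34.25
tool_pos: [0.6565, -0.0943, 0.0409]
tcp_rot: [3.031, -0.82, 0.005]
wrist_force: [-0.7, -0.9, 4.5]
grip_width: 0.356
```

```bash
python3 tq.py 4
```

```text
t 34.25 tcp [ 0.6565 -0.0943  0.0409] psi -0.5282 tilt [ 0.0026 -0.0024] F [-0.7 -0.9  4.5] M [-0.209  0.241  0.247] g 0.356 j [-0.24  0.76  1.61 -0.    0.76  1.86]
eff6 0.1324260514229536
Mz 0.211 e 0.1495 j6 1.8595
Mz 0.23 e 0.2596 j6 1.8591
Mz 0.244 e 0.2272 j6 1.8589
Mz 0.212 e 0.2078 j6 1.8589
```

```bash
python3 tq.py 8
```

```text
t 34.45 tcp [ 0.6565 -0.0943  0.0409] psi -0.5279 tilt [ 0.0026 -0.0024] F [-0.7 -0.9  4.1] M [-0.2    0.171  0.212] g 0.355 j [-0.24  0.76  1.61 -0.    0.76  1.86]
eff6 0.20777783822268248
Mz 0.191 e 0.1999 j6 1.8588
Mz 0.14 e 0.1971 j6 1.8589
Mz 0.222 e 0.1963 j6 1.8589
Mz 0.129 e 0.1961 j6 1.8589
Mz 0.177 e 0.1961 j6 1.8589
Mz 0.18 e 0.1961 j6 1.8589
Mz 0.175 e 0.1963 j6 1.8589
Mz 0.173 e 0.1963 j6 1.8589
```

{"api": "play_rows", "payload": {"commands": [{"rx":0,"ry":0,"rz":0.005,"x":0,"y":0,"z":0,"fingers":255},{"rx":0,"ry":0,"rz":0.005,"x":0,"y":0,"z":0,"fingers":255},{"rx":0,"ry":0,"rz":0.005,"x":0,"y":0,"z":0,"fingers":255},{"rx":0,"ry":0,"rz":0.005,"x":0,"y":0,"z":0,"fingers":255},{"rx":0,"ry":0,"rz":0.005,"x":0,"y":0,"z":0,"fingers":255},{"rx":0,"ry":0,"rz":0.005,"x":0,"y":0,"z":0,"fingers":255},{"rx":0,"ry":0,"rz":0.005,"x":0,"y":0,"z":0,"fingers":255},{"rx":0,"ry":0,"rz":0.005,"x":0,"y":0,"z":0,"fingers":255}]}}

```text
t: 35.85
tool_pos: [0.6565, -0.0943, 0.0409]
tcp_rot: [3.013, -0.884, 0.005]
wrist_force: [-1.0, -1.8, 3.3]
grip_width: 0.358
```

```bash
python3 tq.py 5
```

```text
t 35.85 tcp [ 0.6565 -0.0943  0.0409] psi -0.5706 tilt [ 0.0026 -0.0024] F [-1.  -1.8  3.3] M [-0.235  0.221  0.142] g 0.358 j [-0.24  0.76  1.61 -0.    0.76  1.9 ]
eff6 0.1374150300398469
Mz 0.193 e 0.1557 j6 1.9019
Mz 0.209 e 0.2663 j6 1.9016
Mz 0.226 e 0.2337 j6 1.9014
Mz 0.153 e 0.2142 j6 1.9013
Mz 0.211 e 0.2064 j6 1.9013
```

{"api": "play_rows", "payload": {"commands": [{"rx":0,"ry":0,"rz":0.005,"x":0,"y":0,"z":0,"fingers":255},{"rx":0,"ry":0,"rz":0.005,"x":0,"y":0,"z":0,"fingers":255},{"rx":0,"ry":0,"rz":0.005,"x":0,"y":0,"z":0,"fingers":255},{"rx":0,"ry":0,"rz":0.005,"x":0,"y":0,"z":0,"fingers":255},{"rx":0,"ry":0,"rz":0.005,"x":0,"y":0,"z":0,"fingers":255},{"rx":0,"ry":0,"rz":0.005,"x":0,"y":0,"z":0,"fingers":255},{"rx":0,"ry":0,"rz":0.005,"x":0,"y":0,"z":0,"fingers":255},{"rx":0,"ry":0,"rz":0.005,"x":0,"y":0,"z":0,"fingers":255}]}}

```text
t: 37.1
tool_pos: [0.6565, -0.0943, 0.0408]
tcp_rot: [2.994, -0.947, 0.005]
wrist_force: [-0.4, -0.7, 3.4]
grip_width: 0.355
```

```bash
python3 tq.py 5
```

```text
t 37.1 tcp [ 0.6565 -0.0943  0.0408] psi -0.613 tilt [ 0.0026 -0.0024] F [-0.4 -0.7  3.4] M [-0.22   0.213  0.228] g 0.355 j [-0.24  0.76  1.61 -0.    0.76  1.94]
eff6 0.14498082920908928
Mz 0.196 e 0.1601 j6 1.9443
Mz 0.214 e 0.2695 j6 1.9439
Mz 0.192 e 0.2367 j6 1.9438
Mz 0.224 e 0.2172 j6 1.9437
Mz 0.218 e 0.2093 j6 1.9437
```

Readings average 0.212 at hold and about 0.22 while turning, inside the 0.2–0.25 band. I stop here, release, and lift away.

{"api": "play_rows", "payload": {"commands": [{"rx":0,"ry":0,"rz":0,"x":0,"y":0,"z":0,"fingers":0},{"rx":0,"ry":0,"rz":0,"x":0,"y":0,"z":0,"fingers":0},{"rx":0,"ry":0,"rz":0,"x":0,"y":0,"z":0,"fingers":0},{"rx":0,"ry":0,"rz":0,"x":0,"y":0,"z":0,"fingers":0},{"rx":0,"ry":0,"rz":0,"x":0,"y":0,"z":-10,"fingers":0},{"rx":0,"ry":0,"rz":0,"x":0,"y":0,"z":-30,"fingers":0},{"rx":0,"ry":0,"rz":0,"x":0,"y":0,"z":-40,"fingers":0},{"rx":0,"ry":0,"rz":0,"x":0,"y":0,"z":-40,"fingers":0}]}}

```text
t: 38.35
tool_pos: [0.655, -0.0935, 0.1621]
tcp_rot: [2.994, -0.949, -0.005]
wrist_force: [0.4, -0.4, -1.0]
grip_width: 0.998
```

```bash
python3 look.py 17
```

```text
t 38.35 tcp [ 0.655  -0.0935  0.1621] psi -0.6138 tilt [-0.0034 -0.0001] F [ 0.4 -0.4 -1. ] M [-0.031 -0.057 -0.002] g 0.998 j [-0.24  0.61  1.53 -0.    1.    1.94]
clamp frame mm -1.3112544538378763 0.04117930276795938
```

{"api": "play_rows", "payload": {"commands": [{"rx":0,"ry":0,"rz":0,"x":-10,"y":-4,"z":-10,"fingers":0},{"rx":0,"ry":0,"rz":0,"x":-25,"y":-10,"z":-10,"fingers":0},{"rx":0,"ry":0,"rz":0,"x":-30,"y":-14,"z":-8,"fingers":0},{"rx":0,"ry":0,"rz":0,"x":-30,"y":-14,"z":-5,"fingers":0},{"rx":0,"ry":0,"rz":0,"x":-30,"y":-14,"z":0,"fingers":0},{"rx":0,"ry":0,"rz":0,"x":-30,"y":-14,"z":0,"fingers":0},{"rx":0,"ry":0,"rz":0,"x":-15,"y":-8,"z":0,"fingers":0},{"rx":0,"ry":0,"rz":0,"x":0,"y":0,"z":0,"fingers":0}]}}

```text
t: 39.35
tool_pos: [0.556, 0.0741, 0.1989]
tcp_rot: [2.994, -0.949, -0.0]
wrist_force: [0.4, -0.4, -0.2]
grip_width: 1.003
```

```bash
python3 - <<'E'
from b import *
from plan import show
from plant import get_image
show()
P={}
for n in("scene","top"):
    p,d=get_image(n);cv2.imwrite(f"pics/{n}F.png",p);P[n]=p
cv2.imwrite("pics/sF.png",cv2.resize(P["scene"][190:290,260:380],None,fx=6,fy=6,interpolation=cv2.INTER_CUBIC))
big=cv2.cvtColor(P["scene"],cv2.COLOR_BGR2HSV)
E
```

```text
t 39.35 tcp [0.556  0.0741 0.1989] psi -0.6139 tilt [-0.0005 -0.0009] F [ 0.4 -0.4 -0.2] M [-0.009 -0.022 -0.051] g 1.003 j [ 0.02  0.44  1.76 -0.    0.95  2.2 ]
```

View pics/sF.png

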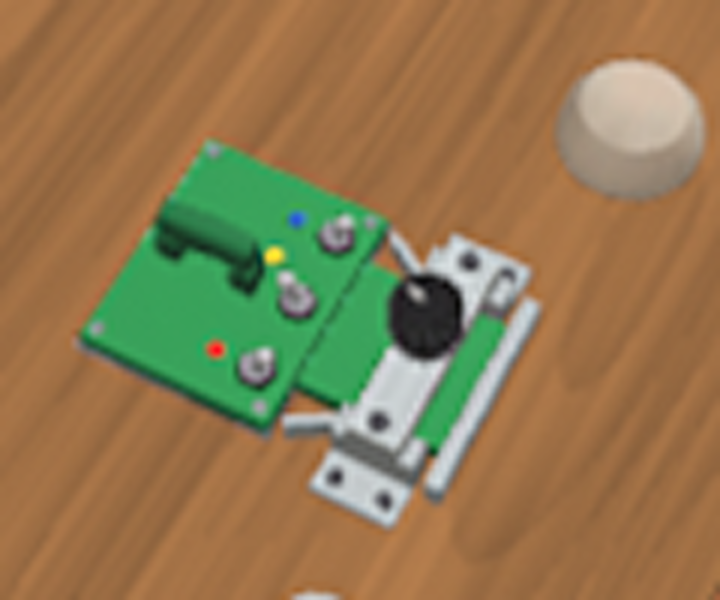

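View pics/topF.png

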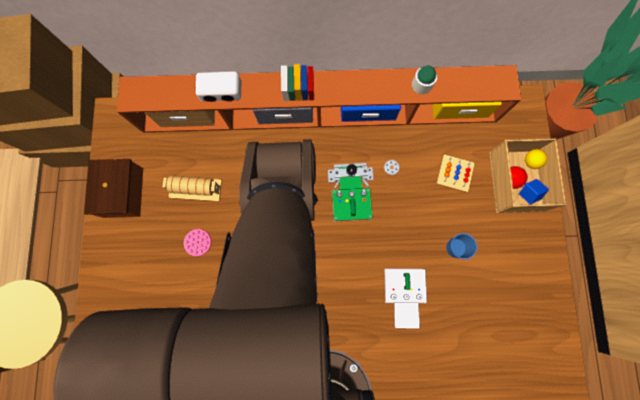

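The screw head has dropped and its highlight has moved round, so it did turn. The board sits tongue-home with the stop parallel behind it. One numeric check before hand-in: board pose and head height.

```bash
python3 - <<'E'
from b import *
for n,sd in(("top",(352,212)),("scene",(290,247))):
    p=cv2.imread(f"pics/{n}F.png");P,uv=board(n,p,sd)
    yaw=.025;o=np.array([.6563,-.0935]);R=np.array([[np.cos(yaw),-np.sin(yaw)],[np.sin(yaw),np.cos(yaw)]])
    B=(P-o)@R;x,y=B.T
    def ln(m,ax):
        vx,vy,a,b=cv2.fitLine(B[m].astype(np.float32),cv2.DIST_HUBER,0,.001,.001).ravel()
        return (round(1e3*float(a),1),round(float(-np.arctan(vx/vy)),3)) if ax else (round(1e3*float(b),1),round(float(np.arctan(vy/vx)),3))
    print(n,"back(-146)",ln((abs(x+.146)<.008)&(abs(y)<.05),1),"l(60)",ln((abs(y-.06)<.008)&(x>-.138)&(x<-.06),0),"r(-60)",ln((abs(y+.06)<.008)&(x>-.138)&(x<-.06),0))
def head(n,x0,y0,x1,y1):
    p=cv2.imread(f"pics/{n}F.png");big=cv2.resize(p[y0:y1,x0:x1],None,fx=8,fy=8,interpolation=cv2.INTER_CUBIC)
    m=(big.max(2)<95).astype(np.uint8);cs,_=cv2.findContours(m,cv2.RETR_EXTERNAL,cv2.CHAIN_APPROX_NONE)
    c=cv2.convexHull(max(cs,key=cv2.contourArea));M=cv2.moments(c);return (M["m10"]/M["m00"]+.5)/8-.5+x0,(M["m01"]/M["m00"]+.5)/8-.5+y0
print(tri(head("scene",318,228,346,256),head("top",340,158,364,184)))
# other objects moved?
for n in("top","scene"):
    a=cv2.imread(f"pics/{n}0.png").astype(int);b=cv2.imread(f"pics/{n}F.png").astype(int);D=abs(a-b).max(2)
    for nm,r in {"top":{"coin":(382,158,402,178),"cup":(445,232,478,262),"disc":(182,228,212,258),"bead":(436,152,476,192)},"scene":{"dome":(350,198,380,225),"coin":(300,286,325,310),"cup":(155,284,198,325),"small":(253,158,303,188)}}[n].items():
        print(n,nm,(D[r[1]:r[3],r[0]:r[2]]>30).sum())
E
```

```text
top back(-146) (-145.9, -0.002) l(60) (60.9, 0.004) r(-60) (-56.7, 0.001)
scene back(-146) (-143.8, -0.005) l(60) (58.4, 0.01) r(-60) (-60.8, 0.0)
(array([ 0.65617866, -0.0939118 ,  0.05872743]), [np.float64(0.00015523463325885017), np.float64(0.00015523463325892064)])
top coin 0
top cup 0
top disc 0
top bead 0
scene dome 0
scene coin 0
scene cup 0
scene small 0
```

```bash
python3 -c "
from plant import workorder,get_state
print(workorder.sign_off(),get_state()['t'])"
```

```text
the job is handed in; nothing more can be done
the job is handed in; nothing more can be done
```

I slid the larger green board tongue-first into the clamp until it stalled at the back stop, then tightened the thumbscrew clockwise about 4.45 rad. I handed the job in at about 39 s of the 72 s allowed, with the gripper open and clear of everything.

**Board:** It stalled at −109.9 mm on the clamp axis (home is −110 mm). It had not moved in the pictures after release. At the end its edges were within about 0.01 rad of the clamp in both views. The two views differed by about 2 mm on its position, which is within the calibration.

**Screw:** The torque readings were noisy, by roughly ±0.04 N m, so I relied on averages.
- The last held readings averaged about 0.21 N m and the readings taken while turning pointed to about 0.22, both inside the good band of 0.2 to 0.25.
- At the earlier steps, held readings fell as low as 0.13 to 0.19, so I added two small steps (about 0.04 rad each) before stopping.
- The head dropped about 7.6 mm, against about 7.1 mm expected from the angle turned, so the grip did not slip.

**Other things:** The dome, coin, cup, disc, bead panel and small green board showed no change in the before and after pictures. I did not check the white decoy board and the roller stand that way; they look in place in the final top view.

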